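Tools back on their outlines

TASK

On the wooden work board lie a sanding block, a try square, a felt pen and a stack of edging strips: lay each one flat on the white plate there whose dark outline has its shape and size, centred on the outline and lined up with it. The square must cover its outline stock on stock and blade on blade; the other three may lie either way round. Leave the mug and the red-handled brush beside the board where they are.

Things in the scene. Friction and masses are not known exactly. Their poses are not given: they have to be found in the camera images.
- block_mid (a point): Centre of the loose brown cork sanding block, 60 x 101 mm and 32 mm high, lying flat. x is across its 60 mm width, y along its 101 mm length, z up; the work board is 16 mm below this point. Grasp it across the 60 mm width.
- square_stock (a point): Loose small try square lying flat: centre of its dark wooden stock (30 mm along x, 76 mm along y, 14 mm high, work board 7 mm below the point). The 2 mm thick, 24 mm wide steel blade runs from x = 15 to 133 mm from this point, at y = -37 to -13 mm, 5 mm above the board. z up. Grasp the stock across its 30 mm (along x); it balances about 10 mm from this point towards the blade.
- pen_mid (a point): Centre of the loose grey and black capped felt pen, 137 mm long along y, 12 mm thick (x), 12 mm high, lying on the work board 6 mm below this point. z up. It does not roll.
- strip_mid (a point): Centre of the loose stack of thin white and grey edging strips, tacked together into one rigid piece: 126 mm long along y, about 20 mm wide along x, 13 mm high, the work board 6.5 mm below this point. z up. Grasp it across the width.
- plate_block: Thin white plate fixed on the work board (top 12 mm over the table), 80 x 119 mm, 3 mm thick, with a flat dark outline on top of it (a 60 x 101 mm rectangle, for the sanding block) in the middle. Origin: centre of the underside, straight below the middle of the outline; z up, x across the outline, y along its length. The top of the plate is 3 mm above the origin.
- plate_pen: Thin white plate fixed on the work board (top 12 mm over the table), 34 x 157 mm, 3 mm thick, with a flat dark outline on top of it (a thin bar 12 mm wide and 137 mm long with round ends, for the felt pen) in the middle. Origin: centre of the underside, straight below the middle of the outline; z up, x across the outline, y along its length. The top of the plate is 3 mm above the origin.
- plate_strip: Thin white plate fixed on the work board (top 12 mm over the table), 40 x 140 mm, 3 mm thick, with a flat dark outline on top of it (a bar 20 mm wide and 126 mm long with square ends, for the strip stack) in the middle. Origin: centre of the underside, straight below the middle of the outline; z up, x across the outline, y along its length. The top of the plate is 3 mm above the origin.
- plate_square: Thin white plate fixed on the work board (top 12 mm over the table), 160 x 89 mm, 3 mm thick, with a flat dark L-shaped outline on top, for the try square. Origin: centre of the underside; z up, x along the drawn blade away from the drawn stock. The drawn stock's centre is at x = -59 mm, y = 0, the drawn blade at x = -44 to 74, y = -37 to -13 mm: a square in place has axes parallel to these, same way round.
- mug: Blue and white mug, 83 mm wide, 95 mm high, standing behind the work; origin in its underside. A bystander, to be left alone.
- narrow_brush: Flat brush with a red handle, 18 x 177 x 11 mm, lying on the table to the right of the work; origin in the middle of its underside, y along its length. A bystander without an outline, to be left alone.

How it is judged:
By the outcome, as a careful person would: the job done as asked, in the order asked, and still so for the second after the job is handed in, with the robot touching nothing.
It also fails if it takes over 93 s, if anything falls off the work surface, if the arm or the gripper's body presses on something with over 40 N, if the wrist force passes 120 N, or if a joint passes its speed limit or range.

ROBOT

A 6-joint arm with a two-finger parallel gripper is mounted at the origin on a cart in front of the work surface, level with it; the furniture and walls round the work are solid. World frame = base frame: x ahead of the robot, y to its left, z up, the work surface at z = 0. Lengths are in m, angles in rad, forces in N, time in s.
With the tool pointing down it reaches from about 0.35 to 0.975 m from the base axis. Payload 4.9 kg.
Tool frame: the origin (TCP) lies at the very end of the fingers, on their centre line; the grasp point (between the pads) lies 19 mm behind it; z points along the fingers, y is the line along which they close (so a half turn about z gives the same grasp; the last joint's range is limited). The gripper opens to 85 mm and grips with 20 to 120 N. Pads are 22 mm wide; open, the fingers measure 114 mm over their backs; the gripper's body (76 mm by 85 mm) begins 54 mm behind the grasp point. The pads swing forward as they close: fully open they stand 13 mm farther back than shut.
Start: joints at [1.031, 0.053, 1.613, -0, 1.476, -0.119], TCP at [0.255, 0.57, 0.231] pointing down, gripper open.
Joint ranges: [-3.01, 3.01], [-1.01, 2.22], [0.06, 2.58], [-1.02, 4.17], [0.09, 2.62], [-3.14, 3.14]. Speed limits (rad/s): [2.57, 2.57, 3.14, 3.14, 3.14, 3.14].

INTERFACE

Orientations are given as a rotation vector (axis times angle).
In Python, from station import ctrl gives the robot as it stands. The module is installed in compiled form; this text tells all that it offers.
- The arm moves only by the tool jog_arm, never from a script. Its argument "steps" is a list of rows, each an object with "delta_rot": the turn, a rotation vector about the tool's x, y, z in degrees, a list of three; "linear": the shift along the tool's x, y, z in m, a list of three; "grip": the finger opening in m, from 0 to 0.0854. In form: [{"delta_rot": [rx, ry, rz], "linear": [x, y, z], "grip": grip}, ...]. A call has 1 to 10 rows; each row shifts and turns the commanded pose from where the row before left it, along the tool's axes as they then stand; what a row does not reach is not made up. A row lasts 1/10 s, in which the tool goes at most 50 mm and 8.59 degrees, less where a joint would pass 70% of its speed; a pose out of reach is approached as far as the arm can. A call with a gripper value outside its range is refused whole. The fingers move at their own pace and stop on an object; "newtons" is the grip in N (left out, the last holds). Time passes only in rows, so rows that do not move let the fingers close. It gives the time, the measured TCP pose, the force, the opening and the grip force at its end, in the units of the state.
- ctrl.get_obs(): the state, without advancing time (a new reading comes with each control period).
- ctrl.get_image(name): name is "scene" or "top" or "wrist"; returns (picture, depth): 480x640x3 uint8, red, green, blue; 480x640 float32, m along the optical axis (not along the pixel's ray), 0 where there is no reading.
- ctrl.camera_info(name): a dict with "camera_matrix" (3x3 intrinsics, pixels), "R" (3x3) and "t" (3): a world point X has camera coordinates R X + t; the wrist camera has in their place "T_tool_cam" (4x4, takes a point from camera to tool coordinates, whose origin is the TCP and whose axes are the flange's). Camera axes: x right, y down, z forward; pixel columns grow to the right and rows downward; lengths in m; the calibration is good to about 2 mm. A picture is of the moment at which its call begins: read the wrist's pose just before it. camera_info takes no time and is no camera call.
- ctrl.finish_job(): hands the job in; it is judged then, once.
The state is a dict: "t": time; "q": joint angles; "dq": joint speeds; "effort": joint torques, N m; "tool_pos": TCP position; "tool_rot": TCP orientation; "contact_force": force on the tool from outside, world axes, zero at the start; "wrist_torque": the same for the moment, N m; "opening": finger opening in m; "grip_force": force on a finger pad.
Only numpy, scipy, OpenCV 4.12 (cv2) and the standard library are available. Lean on these libraries where they do the work, as an engineer would, in place of code of your own. Each camera call takes 0.05 s, during which the arm holds its last target. There are 200 camera calls.

## Working session

There is one attempt and no reset: what is moved stays moved. The work goes in short steps, Python scripts to look and compute and a tool call to move; the robot and the scene stay as the last step left them, time stands still between calls to the robot, and variables do not carry over. Pictures are saved under pics/ and viewed, at most 14 in all, crops included, and the job is handed in when it is done.

Besides the shell and the picture viewer there is one more tool, called by a JSON object that holds its "fn" and its "kwargs". jog_arm: Moves the arm, as the interface text tells. Its arguments: {"type":"object","properties":{"steps":{"type":"array"},"newtons":{"type":"number"}},"required":["steps"]}

```bash
mkdir -p pics
python3 - <<'E'
from station import ctrl
import cv2,numpy as np
o=ctrl.get_obs()
for k in ('t','tool_pos','tool_rot','opening'): print(k,o[k])
for n in('scene','top'):
    im,d=ctrl.get_image(n); np.savez(f'{n}0.npz',im=im,d=d); cv2.imwrite(f'pics/{n}0.png',im[:,:,::-1]); c=ctrl.camera_info(n); print(n,{k:np.round(v,4).tolist() if not isinstance(v,str) else v for k,v in c.items()})
print(ctrl.camera_info('wrist'))
E
```

```text
t 0.0
tool_pos [0.25497084 0.56994783 0.23005707]
tool_rot [-6.55938930e-01 -3.07162946e+00  3.04190880e-03]
opening 0.085410711337894
scene {'camera_matrix': [[465.3195, 0.0, 319.7998], [0.0, 465.3195, 238.8284], [0.0, 0.0, 1.0]], 'R': [[0.8041, -0.5944, -0.0079], [-0.4458, -0.5941, -0.6695], [0.3933, 0.5419, -0.7427]], 't': [-0.5469, 0.2468, 0.9607]}
top {'camera_matrix': [[533.2501, 0.0, 326.0817], [0.0, 533.2501, 240.2715], [0.0, 0.0, 1.0]], 'R': [[0.0228, -0.9997, -0.0124], [-0.9867, -0.0205, -0.161], [0.1607, 0.0159, -0.9869]], 't': [-0.1011, 0.6026, 1.3118]}
{'camera_matrix': array([[339.44819702,   0.        , 321.66780536],
       [  0.        , 339.44819702, 235.13179258],
       [  0.        ,   0.        ,   1.        ]]), 'T_tool_cam': array([[ 1.71427242e-04, -9.59592789e-01, -2.81392341e-01,
         7.25800462e-02],
       [ 9.99999774e-01,  3.47579301e-04, -5.76090263e-04,
         2.97143409e-04],
       [ 6.50618216e-04, -2.81392179e-01,  9.59592632e-01,
        -1.42557803e-01],
       [ 0.00000000e+00,  0.00000000e+00,  0.00000000e+00,
         1.00000000e+00]])}
```

View pics/top0.png

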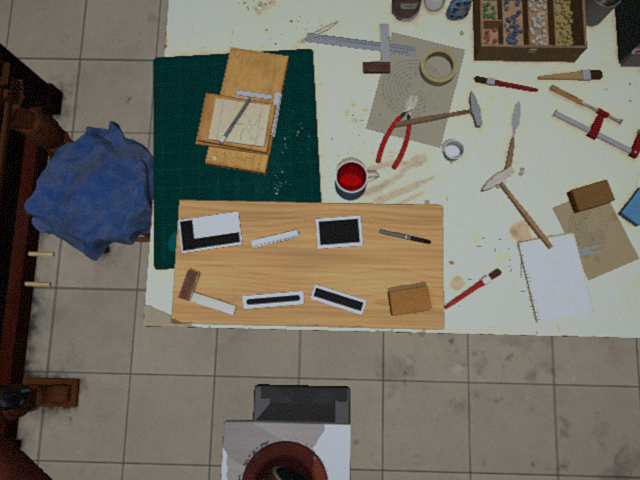

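View pics/scene0.png

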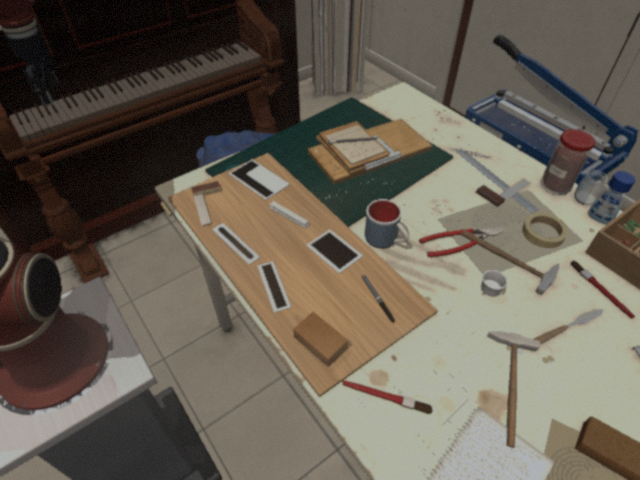

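Top view: the square is at (205,290), the pen at (405,237), the block at (410,298) and the strip at (275,239). The plates are the square's at (210,231), the block's at (339,232), the pen's at (273,299) and the strip's at (338,299). I'll move the wrist camera over the board for finer views.

{"fn": "jog_arm", "kwargs": {"steps": [{"delta_rot":[0,0,-8],"linear":[0,0,0],"grip":0.085},{"delta_rot":[0,0,-8],"linear":[0,0,0],"grip":0.085},{"delta_rot":[0,0,-8.1],"linear":[0,0,0],"grip":0.085},{"delta_rot":[0,0,0],"linear":[-0.019,-0.0375,0],"grip":0.085},{"delta_rot":[0,0,0],"linear":[-0.019,-0.0375,0],"grip":0.085},{"delta_rot":[0,0,0],"linear":[-0.019,-0.0375,0],"grip":0.085},{"delta_rot":[0,0,0],"linear":[-0.019,-0.0375,0],"grip":0.085},{"delta_rot":[0,0,0],"linear":[-0.019,-0.0375,0],"grip":0.085},{"delta_rot":[0,0,0],"linear":[-0.019,-0.0375,0],"grip":0.085},{"delta_rot":[0,0,0],"linear":[-0.019,-0.0375,0],"grip":0.085}]}}

```text
t: 1.1
tool_pos: [0.3884, 0.3062, 0.2308]
tool_rot: [0.0, -3.141, 0.0]
contact_force: [1.1, 0.4, 0.2]
opening: 0.085
grip_force: 0.0
```

{"fn": "jog_arm", "kwargs": {"steps": [{"delta_rot":[0,0,0],"linear":[-0.019,-0.0375,0],"grip":0.085},{"delta_rot":[0,0,0],"linear":[-0.019,-0.0375,0],"grip":0.085},{"delta_rot":[0,0,0],"linear":[-0.019,-0.0375,0],"grip":0.085},{"delta_rot":[0,0,0],"linear":[-0.019,-0.0375,0],"grip":0.085},{"delta_rot":[0,0,0],"linear":[-0.019,-0.0375,0],"grip":0.085},{"delta_rot":[0,0,0],"linear":[0,0,0],"grip":0.085},{"delta_rot":[0,0,0],"linear":[0,0,0],"grip":0.085}]}}

```text
t: 1.8
tool_pos: [0.4831, 0.1198, 0.2308]
tool_rot: [-0.004, -3.14, -0.001]
contact_force: [-0.5, 1.0, -0.4]
opening: 0.0849
grip_force: 0.0
```

```bash
cat > h.py <<'E'
from station import ctrl
import cv2,numpy as np
from scipy.spatial.transform import Rotation as Ro
def snap(name):
    o=ctrl.get_obs(); im,d=ctrl.get_image('wrist')
    p=np.array(o['tool_pos']);R=Ro.from_rotvec(o['tool_rot']).as_matrix()
    np.savez(name+'.npz',im=im,d=d,p=p,R=R); cv2.imwrite(f'pics/{name}.png',im[:,:,::-1])
    print(name,'t',o['t'],'tcp',p.round(4),'rot',np.round(o['tool_rot'],4)); return im
def ray(name,px,z):
    """pixels (n,2) of a saved wrist picture -> world points on the plane at height z"""
    s=np.load(name+'.npz');c=ctrl.camera_info('wrist');T=c['T_tool_cam'];K=c['camera_matrix']
    u=np.c_[np.atleast_2d(px),np.ones(len(np.atleast_2d(px)))]@np.linalg.inv(K).T
    d=u@(s['R']@T[:3,:3]).T; o=s['p']+s['R']@T[:3,3]
    return (o+d*((z-o[2])/d[:,2])[:,None])[:,:2]
def ray_top(name,px,z):
    c=ctrl.camera_info('top');K=c['camera_matrix'];R=c['R'];t=c['t']
    u=np.c_[np.atleast_2d(px),np.ones(len(np.atleast_2d(px)))]@np.linalg.inv(K).T
    d=u@R;o=-R.T@t
    return (o+d*((z-o[2])/d[:,2])[:,None])[:,:2]
def go(x,y,z,yaw):
    """print turn about tool z (deg) and shift in tool axes after it; yaw = world angle (deg) of tool y, mod 180"""
    o=ctrl.get_obs();p=np.array(o['tool_pos']);R=Ro.from_rotvec(o['tool_rot']).as_matrix()
    cur=np.degrees(np.arctan2(R[1,1],R[0,1])); dw=(yaw-cur+90)%180-90
    R2=R@Ro.from_euler('z',-dw,degrees=True).as_matrix()
    print(f"t {o['t']:.2f} tcp {p.round(4)} yaw {cur:.2f} tiltz {R[:,2].round(4)} turn_z {-dw:.2f} shift {(R2.T@(np.array([x,y,z])-p)).round(4)} q6 {o['q'][5]:.2f} open {o['opening']:.4f} gf {o['grip_force']:.1f}")
E
python3 -c "
from h import *
snap('w1')"
```

```text
w1 t 1.8 tcp [0.4831 0.1198 0.2308] rot [-3.6000e-03 -3.1403e+00 -6.0000e-04]
```

View pics/w1.png

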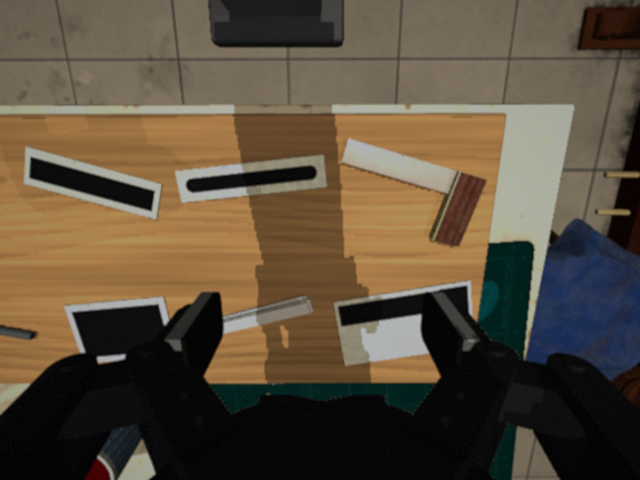

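The wrist picture has x growing downwards. The square is at (420,190), its plate at (405,320), partly behind the fingers, the pen plate at (250,178) and the strip plate at (92,183). I'll shift out in x to uncover the far row and take two views.

{"fn": "jog_arm", "kwargs": {"steps": [{"delta_rot":[0,0,0],"linear":[-0.04,0,0],"grip":0.085},{"delta_rot":[0,0,0],"linear":[-0.04,0,0],"grip":0.085},{"delta_rot":[0,0,0],"linear":[-0.04,0,0],"grip":0.085},{"delta_rot":[0,0,0],"linear":[0,0,0],"grip":0.085},{"delta_rot":[0,0,0],"linear":[0,0,0],"grip":0.085}]}}

```text
t: 2.35
tool_pos: [0.6027, 0.1219, 0.2302]
tool_rot: [0.003, -3.139, -0.0]
contact_force: [1.1, -0.4, 0.8]
opening: 0.0849
grip_force: 0.0
```

```bash
python3 -c "
from h import *
snap('w2')"
```

```text
w2 t 2.35 tcp [0.6027 0.1219 0.2302] rot [ 3.0000e-03 -3.1392e+00 -2.0000e-04]
```

{"fn": "jog_arm", "kwargs": {"steps": [{"delta_rot":[0,0,0],"linear":[0,-0.04,0],"grip":0.085},{"delta_rot":[0,0,0],"linear":[0,-0.04,0],"grip":0.085},{"delta_rot":[0,0,0],"linear":[0,-0.04,0],"grip":0.085},{"delta_rot":[0,0,0],"linear":[0,-0.04,0],"grip":0.085},{"delta_rot":[0,0,0],"linear":[0,-0.04,0],"grip":0.085},{"delta_rot":[0,0,0],"linear":[0,-0.04,0],"grip":0.085},{"delta_rot":[0,0,0],"linear":[0,-0.04,0],"grip":0.085},{"delta_rot":[0,0,0],"linear":[0,-0.04,0],"grip":0.085},{"delta_rot":[0,0,0],"linear":[0,0,0],"grip":0.085},{"delta_rot":[0,0,0],"linear":[0,0,0],"grip":0.085}]}}

```text
t: 3.4
tool_pos: [0.6025, -0.1991, 0.2319]
tool_rot: [0.001, 3.141, 0.001]
contact_force: [0.2, 0.5, 0.6]
opening: 0.0846
grip_force: 0.0
```

```bash
python3 -c "
from h import *
snap('w3')
a=cv2.imread('pics/w2.png');b=cv2.imread('pics/w3.png');cv2.imwrite('pics/w23.png',np.vstack([a[:300],b[:300]]))"
```

```text
w3 t 3.4 tcp [ 0.6025 -0.1991  0.2319] rot [1.2000e-03 3.1409e+00 6.0000e-04]
```

View pics/w23.png

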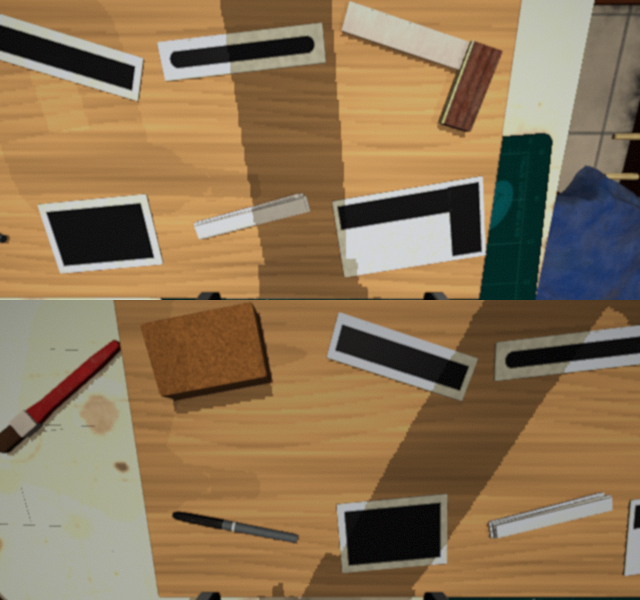

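The upper half is w2, with the square stock at (470,85), blade (405,35), square plate (410,225), strip (252,215), block plate (100,233) and pen plate (242,52). The lower half is w3 (rows minus 300), with the block at (207,48), pen (236,227), strip plate (402,57), block plate (392,235) and strip (550,215).

```bash
cat > m.py <<'E'
from h import *
def load(n): return np.load(n+'.npz')['im'].astype(int)
def rect(n,mask,roi,z,label,show=True):
    """largest blob in roi (x0,y0,x1,y1) -> world min-area rectangle: centre, (short,long), long-axis angle"""
    m=np.zeros(mask.shape,np.uint8);x0,y0,x1,y1=roi;m[y0:y1,x0:x1]=mask[y0:y1,x0:x1]
    m=cv2.morphologyEx(m,cv2.MORPH_CLOSE,np.ones((3,3)))
    c=max(cv2.findContours(m,cv2.RETR_EXTERNAL,cv2.CHAIN_APPROX_NONE)[0],key=cv2.contourArea)[:,0,:].astype(float)
    f=np.zeros_like(m);cv2.fillPoly(f,[c.astype(int)],1);yy,xx=np.nonzero(f)
    w=ray(n,np.c_[xx,yy],z);mu=w.mean(0)
    P=(ray(n,c,z)*1000).astype(np.float32);(cx,cy),(a,b),_=r=cv2.minAreaRect(P)
    B=cv2.boxPoints(r);e=max(B[1]-B[0],B[2]-B[1],key=np.linalg.norm)
    ev=np.linalg.eigh(np.cov((w-mu).T))[1][:,1]
    ang=lambda v:np.degrees(np.arctan2(v[1],v[0]))%180
    if show: print(f"{label:12s} {n} rect {cx:.1f} {cy:.1f} size {min(a,b):.1f} {max(a,b):.1f} ang {ang(e):.1f} | mean {mu[0]*1e3:.1f} {mu[1]*1e3:.1f} ang {ang(ev):.1f}")
    return mu,f
E
cat > m1.py <<'E'
from m import *
for n in('w2','w3'):
    im=load(n);g=im.max(2)
    if n=='w2':
        rect(n,g<60,(330,165,490,280),.015,'pl_square'); rect(n,g<60,(150,20,330,85),.015,'pl_pen'); rect(n,g<60,(35,190,165,275),.015,'pl_block')
        s=im.max(2)-im.min(2); print('stock/blade/wood/strip px',im[85,472],im[35,400],im[150,400],im[215,230],im[208,290])
        rect(n,(s<55)&(g>90),(190,185,315,245),.025,'strip')
        rect(n,(s<60)&(g>90),(335,0,470,75),.019,'blade')
        rect(n,(g<125)&(s>15),(435,30,510,140),.026,'stock')
    else:
        rect(n,g<60,(320,10,485,105),.015,'pl_strip'); rect(n,g<60,(330,190,455,280),.015,'pl_block')
        s=im.max(2)-im.min(2); print('block top/side/wood, pen',im[50,200],im[92,220],im[130,200],im[222,205],im[233,270])
        rect(n,(s<55)&(g>90),(480,185,620,245),.025,'strip')
        rect(n,g<110,(165,205,305,250),.020,'pen')
        rect(n,(im[...,0]<185)&(im[...,0]-im[...,2]>60),(130,0,285,105),.044,'block')
E
python3 m1.py
```

```text
pl_square    w2 rect 627.0 219.4 size 76.2 149.1 ang 99.8 | mean 609.7 234.5 ang 85.9
pl_pen       w2 rect 453.6 46.2 size 13.5 136.8 ang 96.2 | mean 453.4 47.1 ang 96.1
pl_block     w2 rect 634.8 -120.0 size 60.2 101.7 ang 95.6 | mean 634.1 -119.8 ang 95.5
stock/blade/wood/strip px [109  68  51] [201 192 174] [208 160  96] [173 171 163] [161 154 137]
strip        w2 rect 610.7 48.2 size 22.2 124.5 ang 105.1 | mean 610.5 50.2 ang 105.4
blade        w2 rect 442.8 203.5 size 28.1 126.1 ang 72.7 | mean 442.0 201.5 ang 73.0
stock        w2 rect 483.7 250.5 size 55.3 76.8 ang 164.0 | mean 485.6 260.9 ang 162.9
pl_strip     w3 rect 458.8 -121.2 size 22.0 126.7 ang 73.7 | mean 458.7 -121.7 ang 73.8
pl_block     w3 rect 634.9 -120.2 size 61.8 102.0 ang 95.5 | mean 634.2 -119.7 ang 95.9
block top/side/wood, pen [123  76  35] [78 55 33] [170 127  73] [24 22 21] [83 86 83]
strip        w3 rect 610.8 41.9 size 23.4 128.3 ang 105.2 | mean 610.6 42.9 ang 104.7
pen          w3 rect 617.1 -327.1 size 12.4 63.9 ang 78.2 | mean 617.3 -326.2 ang 78.6
block        w3 rect 461.5 -301.5 size 82.1 142.8 ang 90.0 | mean 458.7 -300.3 ang 93.3
```

```bash
cat > m2.py <<'E'
from m import *
im=load('w2');g=im.max(2);s=g-im.min(2)
F=[]
F.append(('w2',rect('w2',(s<60)&(g>75),(185,180,320,245),.025,'strip')[1]))
F.append(('w2',rect('w2',(g<150)&(im[...,0]>1.45*im[...,1]),(430,30,510,140),.026,'stock')[1]))
im=load('w3');g=im.max(2);s=g-im.min(2)
F.append(('w3',rect('w3',(s<30)&(g<130),(165,205,305,250),.024,'pen')[1]))
F.append(('w3',rect('w3',(im[...,2]<.36*im[...,0])&(im[...,0]>90),(130,0,285,105),.044,'block')[1]))
out=[]
for (n,f),r in zip(F,[(185,180,320,250),(430,25,515,140),(165,200,310,250),(130,0,285,105)]):
    a=load(n).astype(np.uint8)[:,:,::-1].copy();cs=cv2.findContours(f,cv2.RETR_EXTERNAL,cv2.CHAIN_APPROX_NONE)[0]
    a=cv2.resize(a,None,fx=3,fy=3,interpolation=0);cv2.drawContours(a,[c*3+1 for c in cs],-1,(0,255,0),1)
    c=a[r[1]*3:r[3]*3,r[0]*3:r[2]*3];out.append(cv2.resize(c,(400,300)))
cv2.imwrite('pics/m2.png',np.vstack([np.hstack(out[:2]),np.hstack(out[2:])]))
E
python3 m2.py
```

```text
strip        w2 rect 610.9 48.4 size 22.9 125.0 ang 105.4 | mean 610.4 50.5 ang 105.4
stock        w2 rect 486.9 264.6 size 27.0 75.6 ang 163.7 | mean 485.2 264.8 ang 163.1
pen          w3 rect 623.4 -290.4 size 10.3 133.1 ang 78.1 | mean 623.4 -290.3 ang 78.5
block        w3 rect 458.4 -301.3 size 58.4 98.8 ang 99.7 | mean 457.5 -301.0 ang 99.7
```

View pics/m2.png

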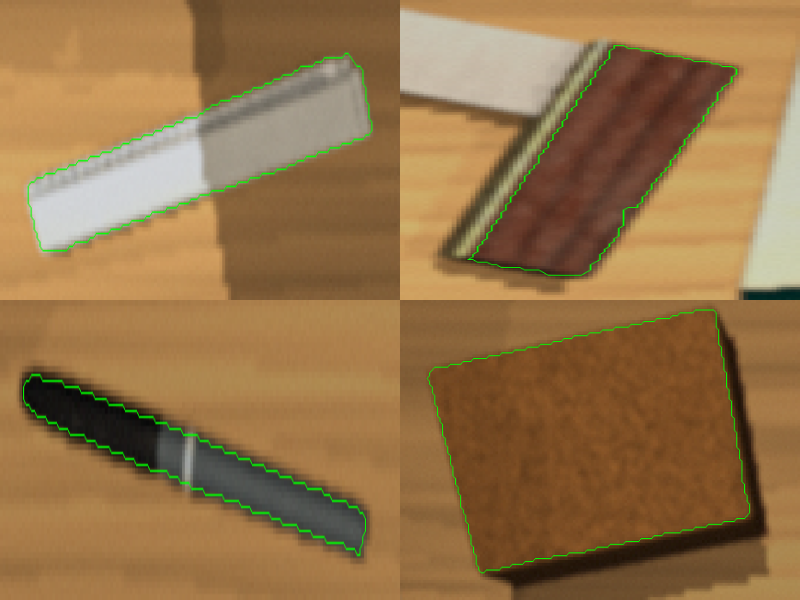

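Contours sit well on the top faces, so the measurements are good. First the block.

```bash
python3 -c "
from h import *
go(.4584,-.3013,.10,9.7)"
```

```text
t 3.45 tcp [ 0.6027 -0.1983  0.2318] yaw 90.03 tiltz [ 5.e-04  4.e-04 -1.e+00] turn_z 80.33 shift [-0.0772 -0.1596  0.1317] q6 -2.01 open 0.0853 gf 0.0
```

{"fn": "jog_arm", "kwargs": {"steps": [{"delta_rot":[0,0,8],"linear":[0,0,0.01],"grip":0.085},{"delta_rot":[0,0,8],"linear":[0,0,0.01],"grip":0.085},{"delta_rot":[0,0,8],"linear":[0,0,0.01],"grip":0.085},{"delta_rot":[0,0,8],"linear":[0,0,0.01],"grip":0.085},{"delta_rot":[0,0,8],"linear":[0,0,0.01],"grip":0.085},{"delta_rot":[0,0,8],"linear":[0,0,0.01],"grip":0.085},{"delta_rot":[0,0,8],"linear":[0,0,0.01],"grip":0.085},{"delta_rot":[0,0,8],"linear":[0,0,0.01],"grip":0.085},{"delta_rot":[0,0,8],"linear":[0,0,0.01],"grip":0.085},{"delta_rot":[0,0,8.3],"linear":[0,0,0.01],"grip":0.085}]}}

```text
t: 4.45
tool_pos: [0.6032, -0.1972, 0.1314]
tool_rot: [2.03, 2.398, 0.001]
contact_force: [-0.1, -0.8, 0.0]
opening: 0.085
grip_force: 0.0
```

{"fn": "jog_arm", "kwargs": {"steps": [{"delta_rot":[0,0,0],"linear":[-0.019,-0.04,0.005],"grip":0.085},{"delta_rot":[0,0,0],"linear":[-0.019,-0.04,0.005],"grip":0.085},{"delta_rot":[0,0,0],"linear":[-0.019,-0.04,0.005],"grip":0.085},{"delta_rot":[0,0,0],"linear":[-0.02,-0.04,0.005],"grip":0.085},{"delta_rot":[0,0,0],"linear":[0,0,0],"grip":0.085},{"delta_rot":[0,0,0],"linear":[0,0,0],"grip":0.085},{"delta_rot":[0,0,0],"linear":[0,0,0],"grip":0.085}]}}

```text
t: 5.15
tool_pos: [0.4595, -0.3012, 0.1119]
tool_rot: [2.023, 2.402, 0.001]
contact_force: [-0.4, 0.4, 0.8]
opening: 0.0847
grip_force: 0.0
```

```bash
python3 -c "
from h import *
go(.4584,-.3013,.022,9.7)"
```

```text
t 5.15 tcp [ 0.4595 -0.3012  0.1119] yaw 9.81 tiltz [ 1.2e-03 -3.0e-04 -1.0e+00] turn_z 0.11 shift [ 0.0001 -0.0012  0.0899] q6 -0.89 open 0.0847 gf 0.0
```

{"fn": "jog_arm", "kwargs": {"steps": [{"delta_rot":[0,0,0],"linear":[0,-0.001,0.03],"grip":0.085},{"delta_rot":[0,0,0],"linear":[0,0,0.03],"grip":0.085},{"delta_rot":[0,0,0],"linear":[0,0,0.03],"grip":0.085},{"delta_rot":[0,0,0],"linear":[0,0,0],"grip":0.085},{"delta_rot":[0,0,0],"linear":[0,0,0],"grip":0.05},{"delta_rot":[0,0,0],"linear":[0,0,0],"grip":0.05},{"delta_rot":[0,0,0],"linear":[0,0,0],"grip":0.05},{"delta_rot":[0,0,0],"linear":[0,0,0],"grip":0.05},{"delta_rot":[0,0,0],"linear":[0,0,0],"grip":0.05},{"delta_rot":[0,0,0],"linear":[0,0,0],"grip":0.05}], "newtons": 40}}

```text
t: 6.15
tool_pos: [0.459, -0.3036, 0.0237]
tool_rot: [2.023, 2.398, 0.001]
contact_force: [1.2, 0.6, 6.8]
opening: 0.0599
grip_force: 46.4
```

```bash
python3 -c "
from h import *
go(.6345,-.1198,.10,5.6)"
```

```text
t 6.15 tcp [ 0.459  -0.3036  0.0237] yaw 9.70 tiltz [ 0.0034 -0.0022 -1.    ] turn_z 4.10 shift [ 0.1656  0.1928 -0.0761] q6 -0.89 open 0.0599 gf 46.4
```

{"fn": "jog_arm", "kwargs": {"steps": [{"delta_rot":[0,0,0],"linear":[0,0,-0.02],"grip":0.05},{"delta_rot":[0,0,0],"linear":[0,0,-0.03],"grip":0.05},{"delta_rot":[0,0,4.1],"linear":[0,0,-0.03],"grip":0.05},{"delta_rot":[0,0,0],"linear":[0,0,0],"grip":0.05},{"delta_rot":[0,0,0],"linear":[0,0,0],"grip":0.05}]}}

```text
t: 6.65
tool_pos: [0.4577, -0.303, 0.1021]
tool_rot: [2.109, 2.326, -0.0]
contact_force: [0.1, 0.4, -1.3]
opening: 0.0596
grip_force: 45.6
```

```bash
python3 -c "
from h import *
go(.6345,-.1198,.10,5.6)
snap('b1')"
```

```text
t 6.65 tcp [ 0.4577 -0.303   0.1021] yaw 5.62 tiltz [ 0.0013 -0.0012 -1.    ] turn_z 0.02 shift [0.165  0.1939 0.0021] q6 -0.82 open 0.0596 gf 45.6
b1 t 6.65 tcp [ 0.4577 -0.303   0.1021] rot [ 2.1088e+00  2.3263e+00 -1.0000e-04]
```

View pics/b1.png

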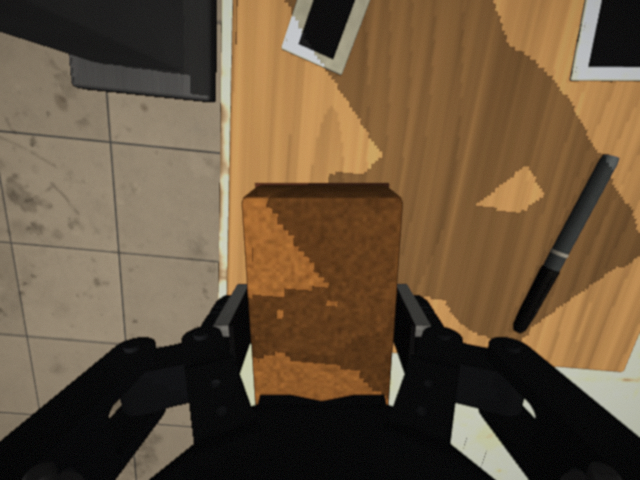

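The gripped block is square in the fingers; its near top edge is at row about 197, with columns 245–402.

```bash
python3 -c "
from h import *
s=np.load('b1.npz')
for z in(.1204,.1224):
    w=ray('b1',[[245,197],[323,197],[402,197]],z); print(((np.c_[w,[z]*3]-s['p'])@s['R']).round(4))
im=s['im'];print(im[176:204:2,323].tolist())"
```

```text
[[ 0.0506 -0.0289 -0.0184]
 [ 0.0506 -0.0001 -0.0184]
 [ 0.0506  0.029  -0.0183]]
[[ 0.0509 -0.0285 -0.0204]
 [ 0.0509 -0.0001 -0.0204]
 [ 0.0509  0.0286 -0.0203]]
[[183, 136, 82], [184, 137, 82], [183, 135, 80], [147, 107, 63], [51, 29, 19], [42, 24, 10], [46, 29, 14], [51, 33, 17], [57, 35, 20], [59, 37, 17], [64, 39, 19], [87, 56, 28], [95, 59, 27], [94, 59, 28]]
```

The block is centred on the TCP (end at +50.7 mm).

{"fn": "jog_arm", "kwargs": {"steps": [{"delta_rot":[0,0,0],"linear":[0.0275,0.0323,0],"grip":0.05},{"delta_rot":[0,0,0],"linear":[0.0275,0.0323,0],"grip":0.05},{"delta_rot":[0,0,0],"linear":[0.0275,0.0323,0],"grip":0.05},{"delta_rot":[0,0,0],"linear":[0.0275,0.0323,0],"grip":0.05},{"delta_rot":[0,0,0],"linear":[0.0275,0.0323,0],"grip":0.05},{"delta_rot":[0,0,0],"linear":[0.0275,0.0323,0],"grip":0.05},{"delta_rot":[0,0,0],"linear":[0,0,0.03],"grip":0.05},{"delta_rot":[0,0,0],"linear":[0,0,0.02],"grip":0.05},{"delta_rot":[0,0,0],"linear":[0,0,0],"grip":0.05},{"delta_rot":[0,0,0],"linear":[0,0,0],"grip":0.05}]}}

```text
t: 7.7
tool_pos: [0.6329, -0.1192, 0.0494]
tool_rot: [-2.108, -2.325, 0.003]
contact_force: [-0.1, 0.2, -0.8]
opening: 0.0592
grip_force: 45.5
```

```bash
python3 -c "
from h import *
go(.6345,-.1198,.0265,5.6)"
```

```text
t 7.70 tcp [ 0.6329 -0.1192  0.0494] yaw 5.60 tiltz [-0.0035  0.001  -1.    ] turn_z -0.00 shift [-0.0008  0.0016  0.0229] q6 -0.40 open 0.0592 gf 45.5
```

{"fn": "jog_arm", "kwargs": {"steps": [{"delta_rot":[0,0,0],"linear":[-0.0005,0.0015,0.014],"grip":0.05},{"delta_rot":[0,0,0],"linear":[0,0,0.007],"grip":0.05},{"delta_rot":[0,0,0],"linear":[0,0,0.001],"grip":0.05},{"delta_rot":[0,0,0],"linear":[0,0,0],"grip":0.05}]}}

```text
t: 8.1
tool_pos: [0.6355, -0.12, 0.0291]
tool_rot: [-2.11, -2.327, 0.0]
contact_force: [-0.5, 0.5, -1.5]
opening: 0.0596
grip_force: 45.6
```

```bash
python3 -c "
from h import *
go(.6345,-.1198,.0265,5.6);print(ctrl.get_obs()['contact_force'])"
```

```text
t 8.10 tcp [ 0.6355 -0.12    0.0291] yaw 5.57 tiltz [-5.e-04  2.e-04 -1.e+00] turn_z -0.03 shift [ 0.0003 -0.001   0.0026] q6 -0.40 open 0.0596 gf 45.6
[-0.51450309  0.51278836 -1.47008397]
```

{"fn": "jog_arm", "kwargs": {"steps": [{"delta_rot":[0,0,0],"linear":[0,-0.0005,0.0015],"grip":0.05},{"delta_rot":[0,0,0],"linear":[0,0,0.001],"grip":0.05},{"delta_rot":[0,0,0],"linear":[0,0,0],"grip":0.05},{"delta_rot":[0,0,0],"linear":[0,0,0],"grip":0.085},{"delta_rot":[0,0,0],"linear":[0,0,0],"grip":0.085},{"delta_rot":[0,0,0],"linear":[0,0,0],"grip":0.085},{"delta_rot":[0,0,0],"linear":[0,0,0],"grip":0.085},{"delta_rot":[0,0,0],"linear":[0,0,-0.03],"grip":0.085},{"delta_rot":[0,0,0],"linear":[0,0,-0.04],"grip":0.085},{"delta_rot":[0,0,0],"linear":[0,0,-0.04],"grip":0.085}]}}

```text
t: 9.1
tool_pos: [0.6346, -0.1197, 0.1373]
tool_rot: [-2.109, -2.326, 0.001]
contact_force: [1.5, -0.6, -0.4]
opening: 0.0849
grip_force: 0.0
```

```bash
python3 -c "
from h import *
# stock: contour centre moved 1.4 mm to the brass (blade) side
b=np.radians(-106.5);print(.4869+.0014*np.cos(b),.2646+.0014*np.sin(b))
go(.4865,.2633,.10,73.5)"
```

```text
0.4865023785174145 0.26325765237118454
t 9.10 tcp [ 0.6346 -0.1197  0.1373] yaw 5.59 tiltz [-1.7e-03  6.0e-04 -1.0e+00] turn_z -67.91 shift [0.2508 0.3252 0.0377] q6 -0.40 open 0.0849 gf 0.0
```

{"fn": "jog_arm", "kwargs": {"steps": [{"delta_rot":[0,0,-8.5],"linear":[0,0,0],"grip":0.055},{"delta_rot":[0,0,-8.5],"linear":[0,0,0],"grip":0.055},{"delta_rot":[0,0,-8.5],"linear":[0,0,0],"grip":0.055},{"delta_rot":[0,0,-8.5],"linear":[0,0,0],"grip":0.055},{"delta_rot":[0,0,-8.5],"linear":[0,0,0],"grip":0.055},{"delta_rot":[0,0,-8.5],"linear":[0,0,0],"grip":0.055},{"delta_rot":[0,0,-8.5],"linear":[0,0,0],"grip":0.055},{"delta_rot":[0,0,-8.4],"linear":[0,0,0],"grip":0.055},{"delta_rot":[0,0,0],"linear":[0.025,0.0325,0],"grip":0.055},{"delta_rot":[0,0,0],"linear":[0.025,0.0325,0],"grip":0.055}]}}

```text
t: 10.1
tool_pos: [0.6056, -0.0433, 0.1368]
tool_rot: [0.454, 3.108, 0.0]
contact_force: [1.1, 1.2, 0.2]
opening: 0.055
grip_force: 0.0
```

{"fn": "jog_arm", "kwargs": {"steps": [{"delta_rot":[0,0,0],"linear":[0.025,0.0325,0],"grip":0.055},{"delta_rot":[0,0,0],"linear":[0.025,0.0325,0],"grip":0.055},{"delta_rot":[0,0,0],"linear":[0.025,0.0325,0],"grip":0.055},{"delta_rot":[0,0,0],"linear":[0.025,0.0325,0],"grip":0.055},{"delta_rot":[0,0,0],"linear":[0.025,0.0325,0],"grip":0.055},{"delta_rot":[0,0,0],"linear":[0.025,0.0325,0],"grip":0.055},{"delta_rot":[0,0,0],"linear":[0.025,0.0325,0],"grip":0.055},{"delta_rot":[0,0,0],"linear":[0.021,0.032,0.03],"grip":0.055},{"delta_rot":[0,0,0],"linear":[0,0,0],"grip":0.055},{"delta_rot":[0,0,0],"linear":[0,0,0],"grip":0.055}]}}

```text
t: 11.1
tool_pos: [0.4907, 0.2615, 0.106]
tool_rot: [-0.448, -3.108, 0.002]
contact_force: [1.6, 0.1, 0.8]
opening: 0.0548
grip_force: 0.0
```

```bash
python3 -c "
from h import *
go(.4903,.2622,.0155,73.5)
snap('s1')"
```

```text
t 11.10 tcp [0.4907 0.2615 0.106 ] yaw 73.60 tiltz [-0.0015 -0.001  -1.    ] turn_z 0.10 shift [0.0005 0.0007 0.0905] q6 -0.93 open 0.0548 gf 0.0
s1 t 11.1 tcp [0.4907 0.2615 0.106 ] rot [-4.4780e-01 -3.1082e+00  1.9000e-03]
```

View pics/s1.png

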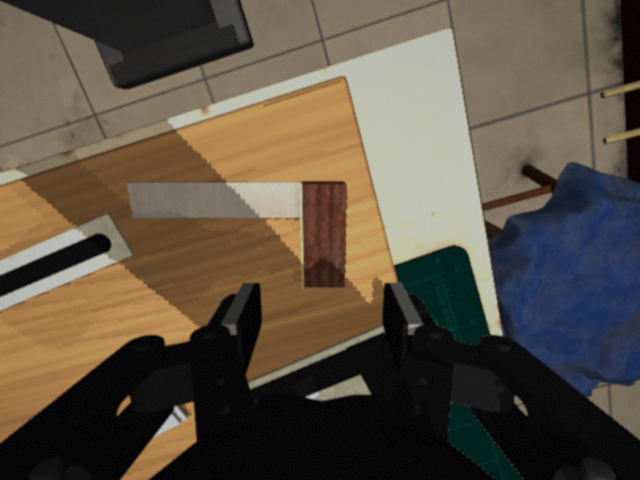

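The stock is at (324,234), upright between the fingers, with the blade to the left at the camera side. Descend and grip.

{"fn": "jog_arm", "kwargs": {"steps": [{"delta_rot":[0,0,0],"linear":[0.0005,0.0005,0.03],"grip":0.055},{"delta_rot":[0,0,0],"linear":[0,0,0.03],"grip":0.055},{"delta_rot":[0,0,0],"linear":[0,0,0.02],"grip":0.055},{"delta_rot":[0,0,0],"linear":[0,0,0.01],"grip":0.055},{"delta_rot":[0,0,0],"linear":[0,0,0],"grip":0.055},{"delta_rot":[0,0,0],"linear":[0,0,0],"grip":0.02},{"delta_rot":[0,0,0],"linear":[0,0,0],"grip":0.02},{"delta_rot":[0,0,0],"linear":[0,0,0],"grip":0.02},{"delta_rot":[0,0,0],"linear":[0,0,0],"grip":0.02},{"delta_rot":[0,0,0],"linear":[0,0,0],"grip":0.02}], "newtons": 50}}

```text
t: 12.15
tool_pos: [0.4931, 0.2622, 0.019]
tool_rot: [0.45, 3.105, 0.002]
contact_force: [1.2, -0.9, 6.6]
opening: 0.028
grip_force: 50.4
```

{"fn": "jog_arm", "kwargs": {"steps": [{"delta_rot":[0,0,-6.6],"linear":[0,0,-0.03],"grip":0.02},{"delta_rot":[0,0,-6.6],"linear":[0,0,-0.03],"grip":0.02},{"delta_rot":[0,0,-6.6],"linear":[0,0,-0.03],"grip":0.02},{"delta_rot":[0,0,-6.6],"linear":[0,0,0],"grip":0.02},{"delta_rot":[0,0,0],"linear":[0,0,0],"grip":0.02},{"delta_rot":[0,0,0],"linear":[0,0,0],"grip":0.02}]}}

```text
t: 12.75
tool_pos: [0.4904, 0.2615, 0.1059]
tool_rot: [0.267, -3.128, 0.001]
contact_force: [-0.6, -0.8, -1.5]
opening: 0.0283
grip_force: 49.9
```

```bash
python3 -c "
from h import *
go(.617,.2775,.10,99.8)
snap('s2')"
```

```text
t 12.75 tcp [0.4904 0.2615 0.1059] yaw 99.76 tiltz [-1.7e-03 -5.0e-04 -1.0e+00] turn_z -0.04 shift [-0.1274 -0.0058  0.0056] q6 -1.39 open 0.0283 gf 49.9
s2 t 12.75 tcp [0.4904 0.2615 0.1059] rot [ 2.6720e-01 -3.1285e+00  6.0000e-04]
```

View pics/s2.png

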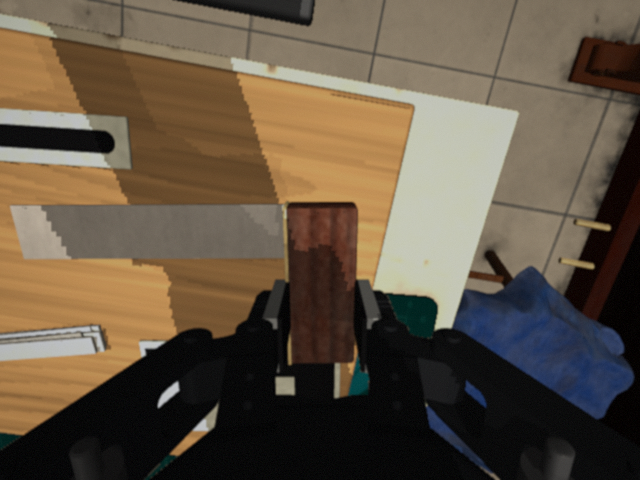

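The square is gripped straight; the stock top face spans columns 284–357 and rows 209–362, with the blade level to the left at rows 205–260.

```bash
python3 -c "
from h import *
s=np.load('s2.npz')
z=.113
w=ray('s2',[[321,209],[321,362],[285,250],[357,250]],z); print(((np.c_[w,[z]*4]-s['p'])@s['R']).round(4))
z=.105
w=ray('s2',[[12,205],[20,259],[280,205],[280,259]],z); print(((np.c_[w,[z]*4]-s['p'])@s['R']).round(4))
im=s['im'];print(im[198:214:1,330].tolist());print(im[355:370:1,330].tolist())"
```

```text
[[ 0.0437  0.0004 -0.0071]
 [-0.0291  0.0004 -0.0072]
 [ 0.0261 -0.0148 -0.0071]
 [ 0.0261  0.0155 -0.0071]]
[[ 0.0437 -0.1323  0.001 ]
 [ 0.0191 -0.135   0.0009]
 [ 0.0437 -0.0172  0.0009]
 [ 0.0191 -0.0181  0.0009]]
[[198, 152, 90], [198, 153, 91], [192, 145, 85], [155, 114, 67], [86, 61, 35], [35, 20, 13], [34, 17, 14], [42, 22, 16], [49, 27, 18], [62, 34, 25], [80, 47, 33], [91, 55, 40], [96, 56, 43], [92, 54, 39], [93, 55, 42], [93, 55, 40]]
[[51, 32, 25], [50, 31, 24], [51, 33, 28], [50, 33, 27], [53, 35, 29], [52, 34, 28], [49, 32, 25], [39, 27, 19], [26, 17, 17], [14, 12, 11], [9, 10, 9], [10, 10, 10], [9, 8, 6], [7, 8, 8], [11, 11, 11]]
```

{"fn": "jog_arm", "kwargs": {"steps": [{"delta_rot":[0,0,0],"linear":[-0.0335,-0.0015,0],"grip":0.02},{"delta_rot":[0,0,0],"linear":[-0.0335,-0.0015,0],"grip":0.02},{"delta_rot":[0,0,0],"linear":[-0.0335,-0.0015,0],"grip":0.02},{"delta_rot":[0,0,0],"linear":[-0.0335,-0.0015,0],"grip":0.02},{"delta_rot":[0,0,0],"linear":[0,0,0.03],"grip":0.02},{"delta_rot":[0,0,0],"linear":[0,0,0.03],"grip":0.02},{"delta_rot":[0,0,0],"linear":[0,0,0.015],"grip":0.02},{"delta_rot":[0,0,0],"linear":[0,0,0],"grip":0.02},{"delta_rot":[0,0,0],"linear":[0,0,0],"grip":0.02}]}}

```text
t: 13.7
tool_pos: [0.6242, 0.2789, 0.0318]
tool_rot: [0.27, -3.13, 0.0]
contact_force: [-0.0, -0.0, -0.8]
opening: 0.0285
grip_force: 49.9
```

```bash
python3 -c "
from h import *
go(.6235,.2786,.0215,99.8)
snap('s3')"
```

```text
t 13.70 tcp [0.6242 0.2789 0.0318] yaw 99.87 tiltz [-4.e-04 -1.e-04 -1.e+00] turn_z 0.07 shift [ 0.0007 -0.0002  0.0103] q6 -1.43 open 0.0285 gf 49.9
s3 t 13.7 tcp [0.6242 0.2789 0.0318] rot [ 2.7030e-01 -3.1295e+00  2.0000e-04]
```

View pics/s3.png

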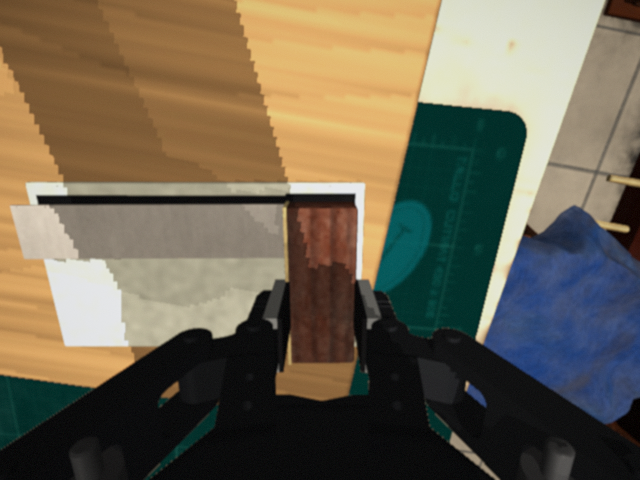

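The square hovers parallel to its outline; only a parallax strip of the outline shows, at rows 196–204. Lower it.

{"fn": "jog_arm", "kwargs": {"steps": [{"delta_rot":[0,0,0],"linear":[0.0005,0,0.005],"grip":0.02},{"delta_rot":[0,0,0],"linear":[0,0,0.003],"grip":0.02},{"delta_rot":[0,0,0],"linear":[0,0,0],"grip":0.02},{"delta_rot":[0,0,0],"linear":[0,0,0],"grip":0.02}]}}

```text
t: 14.15
tool_pos: [0.6239, 0.2788, 0.024]
tool_rot: [-0.271, 3.13, 0.0]
contact_force: [-0.5, -0.2, -1.5]
opening: 0.0281
grip_force: 50.0
```

{"fn": "jog_arm", "kwargs": {"steps": [{"delta_rot":[0,0,0],"linear":[0,0,0.001],"grip":0.02},{"delta_rot":[0,0,0],"linear":[0,0,0.001],"grip":0.02},{"delta_rot":[0,0,0],"linear":[0,0,0],"grip":0.02}]}}

```text
t: 14.45
tool_pos: [0.624, 0.2788, 0.0221]
tool_rot: [-0.271, 3.13, 0.0]
contact_force: [-0.0, -0.1, 0.1]
opening: 0.0282
grip_force: 50.1
```

```bash
python3 -c "
from h import *
go(.6235,.2786,.0215,99.8)"
```

```text
t 14.45 tcp [0.624  0.2788 0.0221] yaw 99.89 tiltz [ 2.e-04  1.e-04 -1.e+00] turn_z 0.09 shift [ 0.0005 -0.0001  0.0006] q6 -1.43 open 0.0282 gf 50.1
```

{"fn": "jog_arm", "kwargs": {"steps": [{"delta_rot":[0,0,0],"linear":[0.0004,0,0.001],"grip":0.02},{"delta_rot":[0,0,0],"linear":[0,0,0],"grip":0.02},{"delta_rot":[0,0,0],"linear":[0,0,0],"grip":0.055},{"delta_rot":[0,0,0],"linear":[0,0,0],"grip":0.055},{"delta_rot":[0,0,0],"linear":[0,0,0],"grip":0.055},{"delta_rot":[0,0,0],"linear":[0,0,0],"grip":0.055},{"delta_rot":[0,0,0],"linear":[0,0,-0.03],"grip":0.055},{"delta_rot":[0,0,0],"linear":[0,0,-0.04],"grip":0.055},{"delta_rot":[0,0,0],"linear":[0,0,-0.04],"grip":0.055},{"delta_rot":[0,0,0],"linear":[0,0,0],"grip":0.055}]}}

```text
t: 15.45
tool_pos: [0.6277, 0.2802, 0.1393]
tool_rot: [-0.27, 3.117, 0.005]
contact_force: [1.0, -0.4, 0.4]
opening: 0.0546
grip_force: 0.0
```

```bash
python3 -c "
from h import *
go(.6234,-.2904,.10,-11.8)
snap('s4')"
```

```text
t 15.45 tcp [0.6277 0.2802 0.1393] yaw 99.90 tiltz [ 0.0128  0.0042 -0.9999] turn_z -68.30 shift [ 0.5597 -0.112   0.0369] q6 -1.43 open 0.0546 gf 0.0
s4 t 15.45 tcp [0.6277 0.2802 0.1393] rot [-0.2698  3.1168  0.0048]
```

View pics/s4.png

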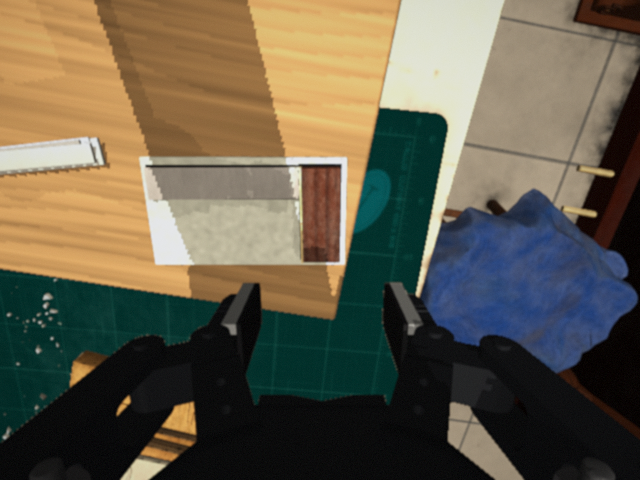

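The square lies on its outline, with a thin dark line of outline visible at row 165. I'll measure the residual.

```bash
python3 -c "
from m import *
im=load('s4');print(im[158:172,320].tolist());print(im[158:172,250].tolist());print(im[250:268,320].max(1).tolist());print(im[215,292:350].max(1).tolist());print(im[180,138:156].max(1).tolist())
s=np.load('s4.npz')
a=np.radians(-80.2);X=np.array([np.cos(a),np.sin(a)]);Y=np.array([-X[1],X[0]])
def pl(px,z): w=ray('s4',px,z)-[.627,.2194]; print((np.c_[w@X,w@Y]*1000).round(1).tolist())
print('plate corners');pl([[140,157],[347,157],[155,265],[345,265]],.015)
print('stock');pl([[320,166],[320,261],[301,215],[340,215]],.029)
print('blade');pl([[146,180],[250,167],[250,199]],.022)
"
```

```text
[[225, 228, 227], [230, 232, 234], [230, 232, 234], [232, 233, 235], [229, 231, 234], [189, 192, 196], [103, 104, 107], [37, 34, 33], [41, 26, 20], [66, 39, 28], [97, 54, 38], [124, 71, 50], [127, 71, 51], [123, 68, 48]]
[[176, 170, 145], [185, 178, 154], [189, 183, 157], [189, 181, 155], [188, 182, 155], [177, 172, 146], [140, 135, 114], [75, 73, 62], [57, 52, 49], [101, 93, 86], [138, 129, 115], [148, 138, 125], [148, 137, 124], [150, 140, 126]]
[80, 79, 85, 85, 83, 76, 76, 76, 80, 80, 76, 91, 137, 172, 171, 147, 135, 135]
[180, 175, 175, 179, 184, 197, 199, 191, 206, 204, 160, 123, 114, 123, 127, 130, 127, 131, 128, 127, 122, 118, 112, 105, 107, 113, 123, 130, 131, 129, 129, 126, 120, 108, 95, 100, 109, 117, 127, 134, 137, 137, 137, 133, 126, 119, 118, 123, 160, 216, 234, 234, 233, 230, 230, 230, 229, 229]
[214, 217, 216, 217, 221, 225, 228, 223, 216, 215, 215, 215, 215, 213, 213, 214, 205, 178]
plate corners
[[78.3, -43.6], [-80.0, -43.9], [79.5, 45.1], [-80.4, 45.0]]
stock
[[-59.4, -38.5], [-59.4, 35.9], [-44.9, -1.7], [-74.6, -1.7]]
blade
[[72.7, -27.1], [-6.8, -37.0], [-5.3, -12.6]]
```

The square is in place to within about 1 mm. Next is the pen. I'll turn the other way to stay inside the q6 range.

{"fn": "jog_arm", "kwargs": {"steps": [{"delta_rot":[0,0,8.5],"linear":[0,0,0],"grip":0.045},{"delta_rot":[0,0,8.5],"linear":[0,0,0],"grip":0.045},{"delta_rot":[0,0,8.5],"linear":[0,0,0],"grip":0.045},{"delta_rot":[0,0,8.5],"linear":[0,0,0],"grip":0.045},{"delta_rot":[0,0,8.5],"linear":[0,0,0],"grip":0.045},{"delta_rot":[0,0,8.5],"linear":[0,0,0],"grip":0.045},{"delta_rot":[0,0,8.5],"linear":[0,0,0],"grip":0.045},{"delta_rot":[0,0,8.5],"linear":[0,0,0],"grip":0.045},{"delta_rot":[0,0,8.5],"linear":[0,0,0],"grip":0.045},{"delta_rot":[0,0,8.5],"linear":[0,0,0],"grip":0.045}]}}

```text
t: 16.5
tool_pos: [0.6223, 0.2783, 0.1284]
tool_rot: [-1.921, -2.483, 0.004]
contact_force: [-0.4, -0.3, 0.5]
opening: 0.0453
grip_force: 0.0
```

{"fn": "jog_arm", "kwargs": {"steps": [{"delta_rot":[0,0,8.5],"linear":[0,0,0],"grip":0.045},{"delta_rot":[0,0,8.5],"linear":[0,0,0],"grip":0.045},{"delta_rot":[0,0,8.5],"linear":[0,0,0],"grip":0.045},{"delta_rot":[0,0,1.2],"linear":[0,0,0],"grip":0.045},{"delta_rot":[0,0,0],"linear":[-0.04,0.008,0],"grip":0.045},{"delta_rot":[0,0,0],"linear":[-0.04,0.008,0],"grip":0.045},{"delta_rot":[0,0,0],"linear":[-0.04,0.008,0],"grip":0.045},{"delta_rot":[0,0,0],"linear":[-0.04,0.008,0],"grip":0.045},{"delta_rot":[0,0,0],"linear":[-0.04,0.008,0],"grip":0.045},{"delta_rot":[0,0,0],"linear":[-0.04,0.008,0],"grip":0.045}]}}

```text
t: 17.5
tool_pos: [0.6204, 0.0324, 0.1297]
tool_rot: [-2.434, -1.984, 0.002]
contact_force: [-0.2, 0.5, -0.2]
opening: 0.0449
grip_force: 0.0
```

{"fn": "jog_arm", "kwargs": {"steps": [{"delta_rot":[0,0,0],"linear":[-0.04,0.008,0],"grip":0.045},{"delta_rot":[0,0,0],"linear":[-0.04,0.008,0],"grip":0.045},{"delta_rot":[0,0,0],"linear":[-0.04,0.008,0],"grip":0.045},{"delta_rot":[0,0,0],"linear":[-0.04,0.008,0],"grip":0.045},{"delta_rot":[0,0,0],"linear":[-0.04,0.008,0],"grip":0.045},{"delta_rot":[0,0,0],"linear":[-0.04,0.008,0],"grip":0.045},{"delta_rot":[0,0,0],"linear":[-0.04,0.008,0],"grip":0.045},{"delta_rot":[0,0,0],"linear":[-0.04,0.008,0.02],"grip":0.045},{"delta_rot":[0,0,0],"linear":[0,0,0],"grip":0.045},{"delta_rot":[0,0,0],"linear":[0,0,0],"grip":0.045}]}}

```text
t: 18.5
tool_pos: [0.6172, -0.2927, 0.1086]
tool_rot: [-2.435, -1.979, 0.001]
contact_force: [-0.3, -0.3, -0.5]
opening: 0.0451
grip_force: 0.0
```

```bash
python3 -c "
from h import *
go(.6234,-.2904,.018,-11.8)"
```

```text
t 18.50 tcp [ 0.6172 -0.2927  0.1086] yaw -11.81 tiltz [-0.0029  0.0022 -1.    ] turn_z -0.01 shift [0.0034 0.0059 0.0906] q6 -0.35 open 0.0451 gf 0.0
```

{"fn": "jog_arm", "kwargs": {"steps": [{"delta_rot":[0,0,0],"linear":[0.0035,0.006,0.03],"grip":0.045},{"delta_rot":[0,0,0],"linear":[0,0,0.03],"grip":0.045},{"delta_rot":[0,0,0],"linear":[0,0,0.022],"grip":0.045},{"delta_rot":[0,0,0],"linear":[0,0,0.01],"grip":0.045},{"delta_rot":[0,0,0],"linear":[0,0,0],"grip":0.045},{"delta_rot":[0,0,0],"linear":[0,0,0],"grip":0.005},{"delta_rot":[0,0,0],"linear":[0,0,0],"grip":0.005},{"delta_rot":[0,0,0],"linear":[0,0,0],"grip":0.005},{"delta_rot":[0,0,0],"linear":[0,0,0],"grip":0.005},{"delta_rot":[0,0,0],"linear":[0,0,0],"grip":0.005}], "newtons": 30}}

```text
t: 19.5
tool_pos: [0.6264, -0.2908, 0.0211]
tool_rot: [2.436, 1.979, 0.002]
contact_force: [-0.1, 1.5, 6.0]
opening: 0.0105
grip_force: 29.9
```

{"fn": "jog_arm", "kwargs": {"steps": [{"delta_rot":[0,0,0],"linear":[0,0,0],"grip":0.005},{"delta_rot":[0,0,-6],"linear":[0,0,-0.03],"grip":0.005},{"delta_rot":[0,0,-6],"linear":[0,0,-0.03],"grip":0.005},{"delta_rot":[0,0,-5.9],"linear":[0,0,-0.03],"grip":0.005},{"delta_rot":[0,0,0],"linear":[0,0,0],"grip":0.005},{"delta_rot":[0,0,0],"linear":[0,0,0],"grip":0.005}]}}

```text
t: 20.1
tool_pos: [0.6254, -0.2905, 0.1098]
tool_rot: [2.1, 2.334, 0.0]
contact_force: [-0.6, 0.8, -1.0]
opening: 0.0104
grip_force: 29.2
```

```bash
python3 -c "
from h import *
go(.4535,.0465,.10,6.1)
snap('p2')"
```

```text
t 20.10 tcp [ 0.6254 -0.2905  0.1098] yaw 6.02 tiltz [ 0.0015 -0.0011 -1.    ] turn_z -0.08 shift [ 0.3534 -0.1351  0.0091] q6 -0.65 open 0.0104 gf 29.2
p2 t 20.1 tcp [ 0.6254 -0.2905  0.1098] rot [2.1004e+00 2.3337e+00 4.0000e-04]
```

View pics/p2.png

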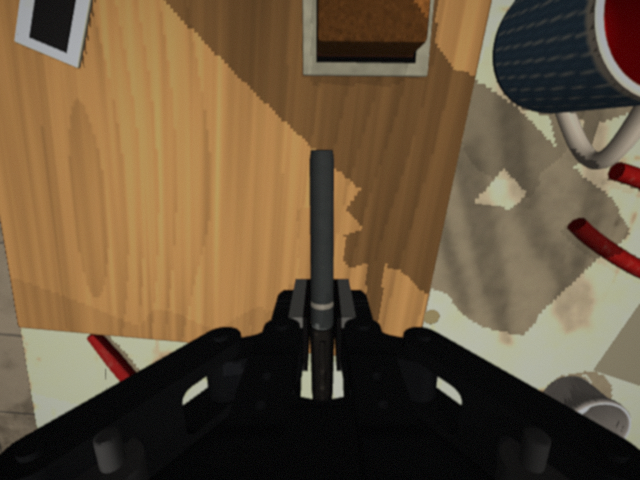

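The pen is gripped straight, with its near (grey) tip at (321,150) and the white ring at (320,304).

```bash
python3 -c "
from m import *
s=np.load('p2.npz');im=load('p2')
print(im[144:158,321].tolist());print(im[290:325,321].max(1).tolist())
for z in(.109,.113,.116):
    w=ray('p2',[[321,150],[322,304]],z); print(((np.c_[w,[z]*2]-s['p'])@s['R']).round(4).tolist())
# pen ring and tips in w3
i3=load('w3');g=i3.max(2)
m=np.argmax(g[222:236,215:245].max(0));print('ring col',215+m,[g[222:236,c].max() for c in range(225,242)])
for z in (.018,.024):
  w=ray('w3',[[234,225.5],[174,215],[298,240]],z);print(w.round(4).tolist(),np.linalg.norm(w[0]-w[1]),np.linalg.norm(w[0]-w[2]))
"
```

```text
[[107, 76, 44], [106, 75, 43], [109, 78, 45], [106, 76, 44], [104, 74, 42], [80, 59, 36], [52, 46, 38], [46, 47, 48], [51, 52, 53], [50, 53, 51], [51, 52, 52], [52, 54, 51], [52, 53, 52], [52, 55, 53]]
[51, 50, 53, 49, 52, 52, 53, 51, 51, 52, 54, 48, 50, 57, 88, 122, 137, 139, 130, 109, 73, 52, 46, 53, 50, 52, 50, 50, 50, 49, 50, 52, 52, 51, 50]
[[0.0667, -0.0009, 0.0007], [-0.0033, -0.0005, 0.0008]]
[[0.0668, -0.0009, -0.0033], [-0.0012, -0.0005, -0.0032]]
[[0.0669, -0.0009, -0.0063], [0.0004, -0.0005, -0.0062]]
ring col 238 [np.int64(173), np.int64(173), np.int64(173), np.int64(173), np.int64(174), np.int64(173), np.int64(172), np.int64(173), np.int64(173), np.int64(173), np.int64(174), np.int64(174), np.int64(173), np.int64(176), np.int64(173), np.int64(175), np.int64(172)]
[[0.6242, -0.2952], [0.6125, -0.359], [0.6407, -0.226]] 0.06482332109417273 0.07112525016180227
[[0.6226, -0.2936], [0.6111, -0.3563], [0.6389, -0.2256]] 0.06373208305912571 0.06992792523431153
```

{"fn": "jog_arm", "kwargs": {"steps": [{"delta_rot":[0,0,0],"linear":[0.0394,-0.015,0],"grip":0.005},{"delta_rot":[0,0,0],"linear":[0.0394,-0.015,0],"grip":0.005},{"delta_rot":[0,0,0],"linear":[0.0394,-0.015,0],"grip":0.005},{"delta_rot":[0,0,0],"linear":[0.0394,-0.015,0],"grip":0.005},{"delta_rot":[0,0,0],"linear":[0.0394,-0.015,0],"grip":0.005},{"delta_rot":[0,0,0],"linear":[0.0394,-0.015,0],"grip":0.005},{"delta_rot":[0,0,0],"linear":[0.0394,-0.015,0],"grip":0.005},{"delta_rot":[0,0,0],"linear":[0.0394,-0.015,0],"grip":0.005},{"delta_rot":[0,0,0],"linear":[0.0394,-0.015,0],"grip":0.005},{"delta_rot":[0,0,0],"linear":[0,0,0.03],"grip":0.005}]}}

```text
t: 21.15
tool_pos: [0.4532, 0.0513, 0.0803]
tool_rot: [2.094, 2.338, 0.006]
contact_force: [0.9, 0.1, 0.4]
opening: 0.0106
grip_force: 29.3
```

{"fn": "jog_arm", "kwargs": {"steps": [{"delta_rot":[0,0,0],"linear":[0,0,0.03],"grip":0.005},{"delta_rot":[0,0,0],"linear":[0,0,0.01],"grip":0.005},{"delta_rot":[0,0,0],"linear":[0,0,0],"grip":0.005},{"delta_rot":[0,0,0],"linear":[0,0,0],"grip":0.005}]}}

```text
t: 21.55
tool_pos: [0.4534, 0.0478, 0.039]
tool_rot: [-2.101, -2.335, 0.0]
contact_force: [0.7, -0.3, 0.2]
opening: 0.0105
grip_force: 29.3
```

```bash
python3 -c "
from h import *
go(.4535,.0465,.0235,6.1)"
```

```text
t 21.55 tcp [0.4534 0.0478 0.039 ] yaw 6.04 tiltz [-4.e-04  0.e+00 -1.e+00] turn_z -0.06 shift [-0.0013 -0.      0.0155] q6 -0.16 open 0.0105 gf 29.3
```

{"fn": "jog_arm", "kwargs": {"steps": [{"delta_rot":[0,0,0],"linear":[0.0005,0.0005,0.009],"grip":0.005},{"delta_rot":[0,0,0],"linear":[0,0,0.004],"grip":0.005},{"delta_rot":[0,0,0],"linear":[0,0,0.001],"grip":0.005},{"delta_rot":[0,0,0],"linear":[0,0,0.001],"grip":0.005},{"delta_rot":[0,0,0],"linear":[0,0,0],"grip":0.005},{"delta_rot":[0,0,0],"linear":[0,0,0],"grip":0.005}]}}

```text
t: 22.15
tool_pos: [0.4539, 0.0486, 0.0241]
tool_rot: [2.1, 2.336, 0.001]
contact_force: [-0.5, -0.5, 0.9]
opening: 0.0104
grip_force: 29.4
```

```bash
python3 -c "
from h import *
go(.4535,.0465,.0235,6.1);snap('p3')"
```

```text
t 22.15 tcp [0.4539 0.0486 0.0241] yaw 6.09 tiltz [ 7.e-04 -1.e-04 -1.e+00] turn_z -0.01 shift [-0.002  -0.0006  0.0006] q6 -0.16 open 0.0104 gf 29.4
p3 t 22.15 tcp [0.4539 0.0486 0.0241] rot [2.0999e+00 2.3359e+00 6.0000e-04]
```

View pics/p3.png

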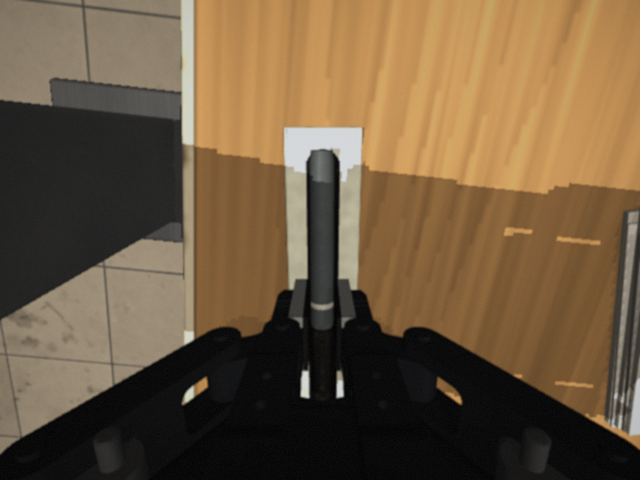

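The pen is over its plate: tip at row 150 against the plate edge at row 127 (10 mm margin), centred at column 323. Release, then the strip.

{"fn": "jog_arm", "kwargs": {"steps": [{"delta_rot":[0,0,0],"linear":[0,0,0.0005],"grip":0.005},{"delta_rot":[0,0,0],"linear":[0,0,0],"grip":0.045},{"delta_rot":[0,0,0],"linear":[0,0,0],"grip":0.045},{"delta_rot":[0,0,0],"linear":[0,0,0],"grip":0.045},{"delta_rot":[0,0,0],"linear":[0,0,0],"grip":0.045},{"delta_rot":[0,0,0],"linear":[0,0,-0.03],"grip":0.045},{"delta_rot":[0,0,-4.6],"linear":[0,0,-0.04],"grip":0.045},{"delta_rot":[0,0,-4.6],"linear":[0,0,-0.02],"grip":0.045},{"delta_rot":[0,0,0],"linear":[0,0,0],"grip":0.045},{"delta_rot":[0,0,0],"linear":[0,0,0],"grip":0.045}]}}

```text
t: 23.2
tool_pos: [0.4536, 0.0486, 0.1131]
tool_rot: [1.908, 2.496, 0.0]
contact_force: [-0.8, -0.6, -0.8]
opening: 0.0449
grip_force: 0.0
```

```bash
python3 -c "
from h import *
go(.612,.0484,.10,15.3);snap('p4')"
```

```text
t 23.20 tcp [0.4536 0.0486 0.1131] yaw 15.22 tiltz [ 2.e-04 -0.e+00 -1.e+00] turn_z -0.08 shift [-0.042   0.1528  0.0131] q6 -0.32 open 0.0449 gf 0.0
p4 t 23.2 tcp [0.4536 0.0486 0.1131] rot [1.9076e+00 2.4959e+00 2.0000e-04]
```

View pics/p4.png

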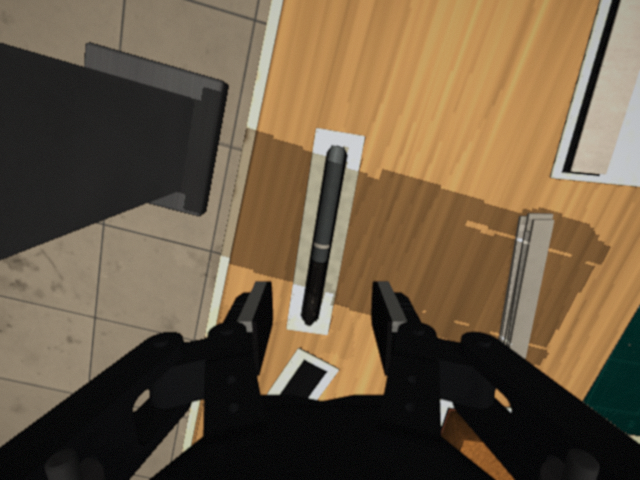

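The pen lies along its plate, with tips at (337,147) and (309,325) and plate ends at rows 131 and 333. I'll check numerically.

```bash
python3 -c "
from h import *
a=np.radians(96.1);Y=np.array([np.cos(a),np.sin(a)]);X=np.array([Y[1],-Y[0]])
def pl(px,z): w=ray('p4',px,z)-[.4535,.0465]; print((np.c_[w@X,w@Y]*1000).round(1).tolist())
pl([[316,128],[363,135],[289,329],[327,334]],.015)
pl([[337.5,146.5],[309.5,325.5],[322,245]],.021)
im=np.load('p4.npz')['im'];print(im[140:152,338].max(1),im[318:334,309].max(1))"
```

```text
[[-16.4, 77.7], [15.8, 78.2], [-14.1, -78.2], [16.8, -77.9]]
[[-0.3, 68.2], [1.4, -68.8], [0.5, -1.9]]
[211 210 210 212 200 160 107  92  98 101 102  98] [ 26  20  24  19  19  20  36  94 161 200 210 209 209 204 201 195]
```

{"fn": "jog_arm", "kwargs": {"steps": [{"delta_rot":[0,0,0],"linear":[-0.0105,0.038,0],"grip":0.045},{"delta_rot":[0,0,0],"linear":[-0.0105,0.038,0],"grip":0.045},{"delta_rot":[0,0,0],"linear":[-0.0105,0.038,0],"grip":0.045},{"delta_rot":[0,0,0],"linear":[-0.0105,0.038,0.01],"grip":0.045},{"delta_rot":[0,0,0],"linear":[0,0,0],"grip":0.045},{"delta_rot":[0,0,0],"linear":[0,0,0],"grip":0.045}]}}

```text
t: 23.85
tool_pos: [0.6098, 0.0482, 0.0998]
tool_rot: [-1.904, -2.493, 0.006]
contact_force: [0.1, 0.2, 0.5]
opening: 0.045
grip_force: 0.0
```

```bash
python3 -c "
from h import *
go(.612,.0484,.0165,15.3)"
```

```text
t 23.85 tcp [0.6098 0.0482 0.0998] yaw 15.26 tiltz [-6.2e-03  3.0e-04 -1.0e+00] turn_z -0.04 shift [-0.0006  0.0026  0.0832] q6 -0.31 open 0.0450 gf 0.0
```

The pen is within 0.5 mm. Grip the strip.

{"fn": "jog_arm", "kwargs": {"steps": [{"delta_rot":[0,0,0],"linear":[-0.0005,0.0015,0.03],"grip":0.045},{"delta_rot":[0,0,0],"linear":[0,0,0.03],"grip":0.045},{"delta_rot":[0,0,0],"linear":[0,0,0.015],"grip":0.045},{"delta_rot":[0,0,0],"linear":[0,0,0.007],"grip":0.045},{"delta_rot":[0,0,0],"linear":[0,0,0],"grip":0.045},{"delta_rot":[0,0,0],"linear":[0,0,0],"grip":0.012},{"delta_rot":[0,0,0],"linear":[0,0,0],"grip":0.012},{"delta_rot":[0,0,0],"linear":[0,0,0],"grip":0.012},{"delta_rot":[0,0,0],"linear":[0,0,0],"grip":0.012},{"delta_rot":[0,0,0],"linear":[0,0,0],"grip":0.012}]}}

```text
t: 24.85
tool_pos: [0.6142, 0.0481, 0.0232]
tool_rot: [1.905, 2.495, 0.002]
contact_force: [-1.4, -0.6, 6.4]
opening: 0.0125
grip_force: 24.6
```

{"fn": "jog_arm", "kwargs": {"steps": [{"delta_rot":[0,0,0],"linear":[0,0,0],"grip":0.012},{"delta_rot":[0,0,7.9],"linear":[0,0,-0.03],"grip":0.012},{"delta_rot":[0,0,7.9],"linear":[0,0,-0.03],"grip":0.012},{"delta_rot":[0,0,7.9],"linear":[0,0,-0.03],"grip":0.012},{"delta_rot":[0,0,7.8],"linear":[0,0,0],"grip":0.012},{"delta_rot":[0,0,0],"linear":[0,0,0],"grip":0.012},{"delta_rot":[0,0,0],"linear":[0,0,0],"grip":0.012}]}}

```text
t: 25.55
tool_pos: [0.6121, 0.0482, 0.1103]
tool_rot: [-2.509, -1.889, 0.002]
contact_force: [0.8, -0.0, -0.8]
opening: 0.0124
grip_force: 23.8
```

```bash
python3 -c "
from h import *
go(.4587,-.1214,.10,-16.2);snap('t2')"
```

```text
t 25.55 tcp [0.6121 0.0482 0.1103] yaw -16.05 tiltz [-0.0018  0.     -1.    ] turn_z 0.15 shift [-0.2056 -0.1     0.0106] q6 0.24 open 0.0124 gf 23.8
t2 t 25.55 tcp [0.6121 0.0482 0.1103] rot [-2.5089e+00 -1.8889e+00  2.2000e-03]
```

View pics/t2.png

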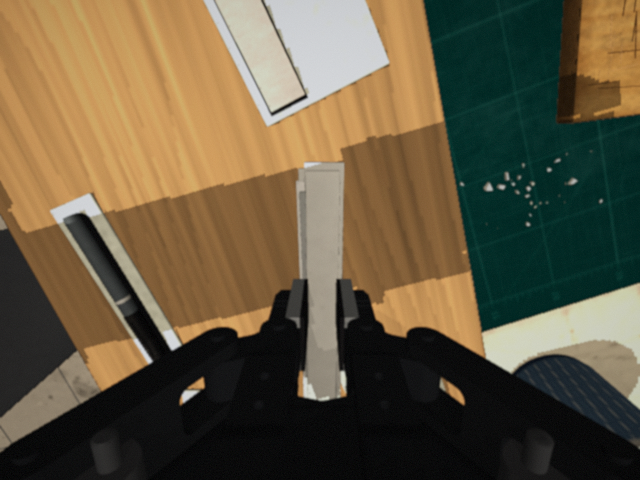

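The strip is gripped; its near end is at rows 163–171, columns 297–344, and it looks stepped. I'll zoom in on that and get coordinates.

```bash
python3 -c "
from h import *
s=np.load('t2.npz');im=s['im'];cv2.imwrite('pics/t2c.png',np.hstack([cv2.resize(im[150:300,280:360],None,fx=4,fy=4,interpolation=cv2.INTER_CUBIC)[:,:,::-1],cv2.resize(np.load('w2.npz')['im'][180:255,190:310],(480,600),interpolation=cv2.INTER_CUBIC)[:,:,::-1]]))
for z in(.106,.112):
    w=ray('t2',[[298,230],[304,230],[344,230],[298,185],[344,185],[321,163],[321,171]],z); print(((np.c_[w,[z]*7]-s['p'])@s['R'])[:,:2].round(4).tolist())"
```

```text
[[0.0313, -0.0115], [0.0313, -0.0088], [0.0314, 0.0092], [0.0515, -0.0111], [0.0515, 0.0088], [0.0609, -0.0011], [0.0575, -0.0011]]
[[0.033, -0.011], [0.033, -0.0084], [0.033, 0.0088], [0.0524, -0.0106], [0.0524, 0.0084], [0.0613, -0.0011], [0.0581, -0.0011]]
```

View pics/t2c.png

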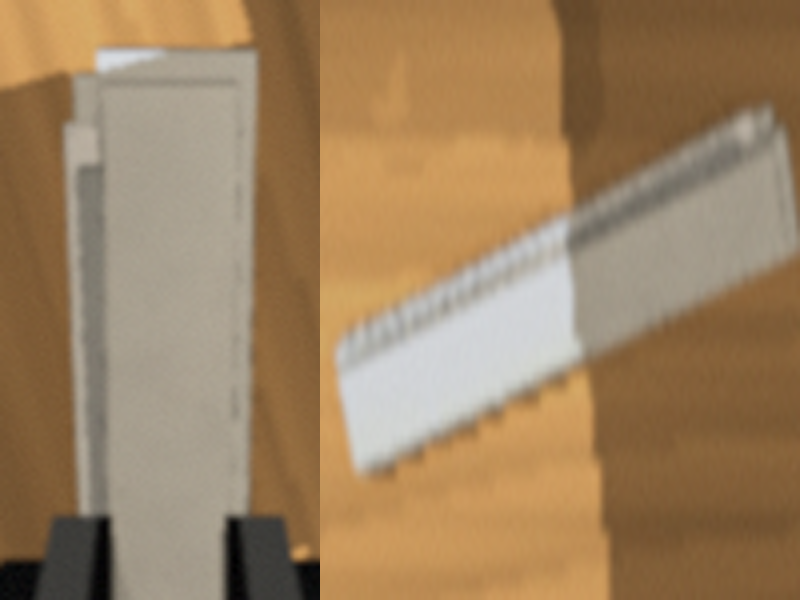

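Overall footprint: 20 mm wide centred at -1.2 mm, with the end at 61 mm, so the centre is at (-2.0, -1.2) mm in the tool frame. Move to the plate.

{"fn": "jog_arm", "kwargs": {"steps": [{"delta_rot":[0,0,0],"linear":[-0.0339,-0.0165,0],"grip":0.012},{"delta_rot":[0,0,0],"linear":[-0.0339,-0.0165,0],"grip":0.012},{"delta_rot":[0,0,0],"linear":[-0.0339,-0.0165,0],"grip":0.012},{"delta_rot":[0,0,0],"linear":[-0.0339,-0.0165,0],"grip":0.012},{"delta_rot":[0,0,0],"linear":[-0.0339,-0.0165,0],"grip":0.012},{"delta_rot":[0,0,0],"linear":[-0.0339,-0.0165,0],"grip":0.012},{"delta_rot":[0,0,0],"linear":[0,0,0.035],"grip":0.012},{"delta_rot":[0,0,0],"linear":[0,0,0.035],"grip":0.012},{"delta_rot":[0,0,0],"linear":[0,0,0],"grip":0.012},{"delta_rot":[0,0,0],"linear":[0,0,0],"grip":0.012}]}}

```text
t: 26.6
tool_pos: [0.4601, -0.1191, 0.0404]
tool_rot: [-2.509, -1.886, 0.002]
contact_force: [1.0, -0.0, -0.2]
opening: 0.0124
grip_force: 23.9
```

```bash
python3 -c "
from h import *
go(.4587,-.1214,.0245,-16.2)"
```

```text
t 26.60 tcp [ 0.4601 -0.1191  0.0404] yaw -16.15 tiltz [-0.0029  0.0012 -1.    ] turn_z 0.05 shift [-0.0026 -0.0007  0.0159] q6 -0.13 open 0.0124 gf 23.9
```

{"fn": "jog_arm", "kwargs": {"steps": [{"delta_rot":[0,0,0],"linear":[-0.0005,0.0005,0.008],"grip":0.012},{"delta_rot":[0,0,0],"linear":[0,0,0.004],"grip":0.012},{"delta_rot":[0,0,0],"linear":[0,0,0.002],"grip":0.012},{"delta_rot":[0,0,0],"linear":[0,0,0],"grip":0.012},{"delta_rot":[0,0,0],"linear":[0,0,0],"grip":0.012}]}}

```text
t: 27.1
tool_pos: [0.4617, -0.1202, 0.0277]
tool_rot: [2.512, 1.886, 0.0]
contact_force: [-0.3, 0.0, -0.8]
opening: 0.0128
grip_force: 23.9
```

{"fn": "jog_arm", "kwargs": {"steps": [{"delta_rot":[0,0,0],"linear":[0,0,0.001],"grip":0.012},{"delta_rot":[0,0,0],"linear":[0,0,0],"grip":0.012}]}}

```text
t: 27.3
tool_pos: [0.4615, -0.1202, 0.0264]
tool_rot: [2.512, 1.886, 0.0]
contact_force: [0.2, 0.5, -0.6]
opening: 0.0126
grip_force: 23.9
```

```bash
python3 -c "
from h import *
go(.4587,-.1214,.0245,-16.2)"
```

```text
t 27.30 tcp [ 0.4615 -0.1202  0.0264] yaw -16.21 tiltz [ 1.e-04 -1.e-04 -1.e+00] turn_z -0.01 shift [-0.0019 -0.0023  0.0019] q6 -0.13 open 0.0126 gf 23.9
```

{"fn": "jog_arm", "kwargs": {"steps": [{"delta_rot":[0,0,0],"linear":[0,-0.001,0.001],"grip":0.012},{"delta_rot":[0,0,0],"linear":[0,0,0.001],"grip":0.012},{"delta_rot":[0,0,0],"linear":[0,0,0],"grip":0.012}]}}

```text
t: 27.6
tool_pos: [0.4614, -0.1202, 0.0261]
tool_rot: [2.512, 1.886, 0.001]
contact_force: [-2.9, 1.7, 9.7]
opening: 0.0123
grip_force: 25.2
```

{"fn": "jog_arm", "kwargs": {"steps": [{"delta_rot":[0,0,0],"linear":[0,0,0.001],"grip":0.012},{"delta_rot":[0,0,0],"linear":[0,0,0],"grip":0.012}]}}

```text
t: 27.8
tool_pos: [0.4615, -0.1202, 0.0261]
tool_rot: [2.512, 1.886, 0.0]
contact_force: [-7.2, 2.4, 16.4]
opening: 0.0125
grip_force: 26.1
```

{"fn": "jog_arm", "kwargs": {"steps": [{"delta_rot":[0,0,0],"linear":[0,0,-0.004],"grip":0.012},{"delta_rot":[0,0,0],"linear":[0,0,0],"grip":0.012},{"delta_rot":[0,0,0],"linear":[0,0,0],"grip":0.012}]}}

```text
t: 28.1
tool_pos: [0.4601, -0.1198, 0.0269]
tool_rot: [-2.512, -1.886, 0.0]
contact_force: [0.0, 0.5, -0.5]
opening: 0.0127
grip_force: 23.9
```

```bash
python3 -c "
from h import *
go(.4587,-.1214,.0262,-16.2)"
```

```text
t 28.10 tcp [ 0.4601 -0.1198  0.0269] yaw -16.22 tiltz [-4.e-04  2.e-04 -1.e+00] turn_z -0.02 shift [-0.0019 -0.0009  0.0007] q6 -0.13 open 0.0127 gf 23.9
```

{"fn": "jog_arm", "kwargs": {"steps": [{"delta_rot":[0,0,0],"linear":[0,0,0.001],"grip":0.012},{"delta_rot":[0,0,0],"linear":[0,0,0],"grip":0.045},{"delta_rot":[0,0,0],"linear":[0,0,0],"grip":0.045},{"delta_rot":[0,0,0],"linear":[0,0,0],"grip":0.045},{"delta_rot":[0,0,0],"linear":[0,0,0],"grip":0.045},{"delta_rot":[0,0,0],"linear":[0,0,-0.02],"grip":0.045},{"delta_rot":[0,0,0],"linear":[0,0,-0.03],"grip":0.045},{"delta_rot":[0,0,0],"linear":[0,0,-0.05],"grip":0.045},{"delta_rot":[0,0,0],"linear":[0,0,-0.05],"grip":0.045},{"delta_rot":[0,0,0],"linear":[0,0,-0.05],"grip":0.045}]}}

```text
t: 29.1
tool_pos: [0.46, -0.1197, 0.2281]
tool_rot: [-2.512, -1.886, 0.0]
contact_force: [1.3, 0.0, -1.1]
opening: 0.0449
grip_force: 0.0
```

{"fn": "jog_arm", "kwargs": {"steps": [{"delta_rot":[0,0,0],"linear":[0,-0.05,0],"grip":0.045},{"delta_rot":[0,0,0],"linear":[0,0,0],"grip":0.045},{"delta_rot":[0,0,0],"linear":[0,0,0],"grip":0.045},{"delta_rot":[0,0,0],"linear":[0,0,0],"grip":0.045}]}}

```text
t: 29.5
tool_pos: [0.4127, -0.106, 0.2258]
tool_rot: [-2.512, -1.886, 0.0]
contact_force: [0.4, -0.2, 0.2]
opening: 0.0446
grip_force: 0.0
```

```bash
python3 -c "
from h import *
snap('f1')
im,_=ctrl.get_image('top');cv2.imwrite('pics/ft.png',im[:,:,::-1])
a=cv2.imread('pics/f1.png');b=cv2.resize(im[195:335,160:520,::-1],None,fx=1.6,fy=1.6,interpolation=cv2.INTER_CUBIC)
c=np.zeros((b.shape[0],640,3),np.uint8);c[:,:b.shape[1]]=b
cv2.imwrite('pics/f1c.png',np.vstack([a[:370],c]))"
```

```text
f1 t 29.5 tcp [ 0.4127 -0.106   0.2258] rot [-2.5121e+00 -1.8857e+00  4.0000e-04]
```

View pics/f1c.png

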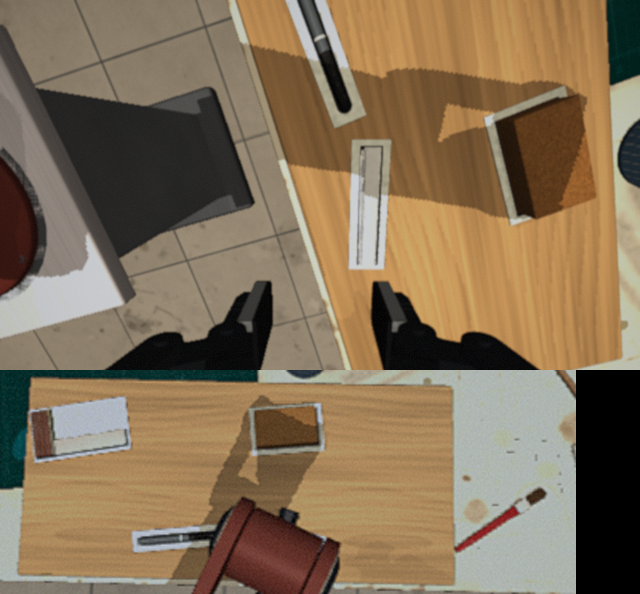

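The bottom half shows the square and block within their plates. The upper half shows the strip on its plate at (370,205) with thin outline lines on both sides, and the block at (545,155). I have now viewed more pictures than the 14 allowed, so the last check is numerical only.

```bash
python3 -c "
from m import *
im=load('f1')
rect('f1',(im[...,2]<.36*im[...,0])&(im[...,0]>60),(470,80,605,225),.047,'block')
a=np.radians(73.8);Y=np.array([np.cos(a),np.sin(a)]);X=np.array([Y[1],-Y[0]])
def pl(px,z): w=ray('f1',px,z)-[.4587,-.1214]; print((np.c_[w@X,w@Y]*1000).round(1).tolist())
g=im.max(2)
for r in(170,240): print(r,g[r,345:395].tolist())
print('col',g[134:156,370].tolist(),g[255:276,368].tolist())
for z in(.015,.028): pl([[352,140],[391,140],[348,269],[384,269],[361,200],[381,200]],z)
"
```

```text
block        f1 rect 633.5 -117.5 size 58.4 98.7 ang 95.3 | mean 633.6 -115.4 ang 95.7
170 [133, 124, 123, 119, 110, 109, 137, 158, 167, 168, 171, 168, 167, 155, 138, 145, 136, 125, 119, 117, 136, 155, 161, 162, 159, 161, 160, 160, 160, 162, 162, 166, 163, 162, 144, 98, 85, 140, 167, 168, 166, 167, 171, 162, 147, 140, 141, 143, 138, 134]
240 [184, 187, 189, 192, 200, 206, 210, 210, 209, 209, 208, 190, 138, 130, 172, 181, 179, 189, 201, 209, 208, 208, 209, 209, 208, 206, 208, 207, 207, 203, 184, 145, 97, 123, 186, 208, 210, 210, 209, 200, 182, 166, 178, 195, 201, 204, 205, 204, 204, 202]
col [129, 128, 129, 129, 132, 148, 165, 170, 169, 170, 162, 132, 107, 130, 155, 163, 162, 163, 164, 164, 159, 161] [207, 207, 207, 208, 206, 207, 206, 209, 207, 206, 207, 208, 206, 204, 202, 202, 202, 203, 200, 201, 201]
[[-19.4, 69.3], [19.7, 69.3], [-20.3, -69.6], [19.9, -69.6], [-8.3, 8.5], [12.7, 8.5]]
[[-20.4, 69.5], [17.2, 69.5], [-21.4, -64.3], [17.4, -64.3], [-9.8, 10.9], [10.4, 10.9]]
```

Everything looks close, but this view is oblique. I'll take one more measurement from a straighter pose (no picture viewed).

```bash
python3 -c "
from h import *
go(.62,-.12,.23,90)"
```

```text
t 29.60 tcp [ 0.4129 -0.1061  0.2256] yaw -16.21 tiltz [-1.4e-03  7.0e-04 -1.0e+00] turn_z 73.79 shift [ 0.2071  0.0139 -0.0047] q6 -0.14 open 0.0447 gf 0.0
```

{"fn": "jog_arm", "kwargs": {"steps": [{"delta_rot":[0,0,8.2],"linear":[0,0,0],"grip":0.045},{"delta_rot":[0,0,8.2],"linear":[0,0,0],"grip":0.045},{"delta_rot":[0,0,8.2],"linear":[0,0,0],"grip":0.045},{"delta_rot":[0,0,8.2],"linear":[0,0,0],"grip":0.045},{"delta_rot":[0,0,8.2],"linear":[0,0,0],"grip":0.045},{"delta_rot":[0,0,8.2],"linear":[0,0,0],"grip":0.045},{"delta_rot":[0,0,8.2],"linear":[0,0,0],"grip":0.045},{"delta_rot":[0,0,8.2],"linear":[0,0,0],"grip":0.045},{"delta_rot":[0,0,8.2],"linear":[0,0,0],"grip":0.045},{"delta_rot":[0,0,0],"linear":[0.035,0.0046,0],"grip":0.045}]}}

```text
t: 30.6
tool_pos: [0.4466, -0.1104, 0.2255]
tool_rot: [-3.141, 0.005, 0.003]
contact_force: [0.0, 0.0, 0.5]
opening: 0.0446
grip_force: 0.0
```

{"fn": "jog_arm", "kwargs": {"steps": [{"delta_rot":[0,0,0],"linear":[0.035,0.0046,0],"grip":0.045},{"delta_rot":[0,0,0],"linear":[0.035,0.0046,0],"grip":0.045},{"delta_rot":[0,0,0],"linear":[0,0,0],"grip":0.045},{"delta_rot":[0,0,0],"linear":[0,0,0],"grip":0.045},{"delta_rot":[0,0,0],"linear":[0,0,0],"grip":0.045}]}}

```text
t: 31.1
tool_pos: [0.5171, -0.1197, 0.2257]
tool_rot: [-3.141, 0.0, 0.002]
contact_force: [0.8, 0.7, 0.2]
opening: 0.045
grip_force: 0.0
```

```bash
cat > f2.py <<'E'
from m import *
snap('f2');im=load('f2');s=np.load('f2.npz');c=ctrl.camera_info('wrist');T=c['T_tool_cam'];K=c['camera_matrix']
def proj(P):
    q=(np.linalg.inv(T)@np.c_[(P-s['p'])@s['R'],np.ones(len(P))].T)[:3];q=K@q;return (q[:2]/q[2]).T
def box(cx,cy,ang,w,l,z):
    a=np.radians(ang);Y=np.array([np.cos(a),np.sin(a)]);X=np.array([Y[1],-Y[0]])
    return np.array([[*(np.array([cx,cy])+i*w/2*X+j*l/2*Y),z] for i,j in((-1,-1),(1,-1),(1,1),(-1,1))])
b=box(.6345,-.1198,95.6,.06,.101,.047);t=box(.4587,-.1214,73.8,.02,.126,.015)
print(proj(b).round(0).tolist(),proj(t).round(0).tolist())
def roi(B,m=12): q=proj(B);return tuple(int(v) for v in(max(q[:,0].min()-m,0),max(q[:,1].min()-m,0),min(q[:,0].max()+m,640),min(q[:,1].max()+m,480)))
rect('f2',(im[...,2]<.36*im[...,0])&(im[...,0]>60),roi(b),.047,'block')
# rectified plate views, 1 px = 0.5 mm, plate top plane; bright profile means across and along
for n,cx,cy,ang,w,l,z in(('strip',.4587,-.1214,73.8,.044,.144,.015),('block',.6345,-.1198,95.6,.09,.13,.015)):
    W,L=int(w*2000),int(l*2000)
    M=cv2.getPerspectiveTransform(proj(box(cx,cy,ang,w,l,z)).astype(np.float32),np.float32([[0,0],[W,0],[W,L],[0,L]]))
    r=cv2.warpPerspective(im.astype(np.uint8),M,(W,L)).max(2)
    k=lambda v:[int(x) for x in v]
    print(n,'across low-y',k(np.median(r[L//5:2*L//5],0)[:24]),k(np.median(r[L//5:2*L//5],0)[-24:]));print(' across high-y',k(np.median(r[3*L//5:4*L//5],0)[:24]),k(np.median(r[3*L//5:4*L//5],0)[-24:]))
    v=np.median(r[:,W*2//5:W*3//5],1);print(' along -y end',k(v[:32]),'+y end',k(v[-32:]))
E
python3 f2.py
```

```text
f2 t 31.1 tcp [ 0.5171 -0.1197  0.2257] rot [-3.1411e+00  2.0000e-04  2.3000e-03]
[[382.0, 109.0], [379.0, 34.0], [260.0, 47.0], [270.0, 121.0]] [[375.0, 279.0], [381.0, 263.0], [271.0, 233.0], [266.0, 250.0]]
block        f2 rect 633.9 -118.3 size 57.5 97.2 ang 95.4 | mean 634.8 -118.5 ang 95.5
strip across low-y [165, 167, 168, 169, 171, 173, 175, 177, 181, 184, 185, 185, 185, 185, 185, 184, 184, 183, 183, 182, 182, 182, 181, 182] [61, 66, 82, 109, 135, 155, 170, 179, 183, 185, 186, 186, 186, 186, 185, 183, 179, 172, 164, 155, 149, 147, 147, 152]
 across high-y [171, 172, 172, 173, 174, 176, 177, 178, 181, 184, 185, 185, 184, 183, 181, 178, 175, 174, 173, 174, 174, 176, 178, 180] [54, 61, 82, 108, 135, 156, 170, 179, 183, 185, 186, 185, 186, 186, 185, 183, 179, 172, 163, 154, 145, 141, 144, 150]
 along -y end [173, 172, 172, 172, 171, 172, 174, 176, 179, 184, 185, 184, 183, 182, 181, 181, 180, 180, 179, 179, 179, 180, 181, 182, 182, 181, 181, 180, 180, 181, 181, 181] +y end [139, 139, 139, 140, 140, 140, 139, 139, 138, 138, 137, 137, 135, 131, 126, 123, 124, 127, 132, 137, 140, 143
[... 162 characters left out ...]
175, 172, 170, 163, 154, 145] [82, 80, 80, 79, 80, 84, 92, 105, 121, 132, 139, 141, 138, 130, 120, 110, 104, 100, 98, 98, 95, 94, 94, 94]
 across high-y [101, 101, 102, 104, 106, 109, 110, 111, 109, 107, 107, 111, 118, 127, 135, 138, 139, 140, 140, 139, 138, 135, 133, 131] [81, 82, 83, 84, 85, 88, 94, 105, 118, 129, 137, 139, 137, 131, 122, 113, 107, 105, 104, 105, 105, 104, 103, 101]
 along -y end [104, 103, 101, 98, 96, 93, 92, 92, 91, 90, 94, 101, 110, 118, 123, 125, 125, 125, 126, 125, 125, 120, 113, 101, 87, 79, 75, 74, 77, 80, 82, 83] +y end [79, 79, 79, 78, 76, 76, 76, 76, 75, 75, 75, 77, 83, 94, 108, 123, 134, 137, 136, 130, 120, 112, 109, 107, 108, 109, 108, 109, 109, 109, 109, 110]
```

The block is within about 1.5 mm and the strip within about 2 mm, so I'm handing in.

```bash
python3 -c "
from station import ctrl
print(ctrl.finish_job())"
```

```text
the job is handed in; nothing more can be done
None
```

I laid the sanding block, try square, felt pen and strip stack on their matching outlines, each within about 2 mm by my own measurements, didn't touch the mug or brush, and handed the job in at about 31 s with no verdict returned; I viewed 16 pictures, over the limit of 14.

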